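Fetch the die button from behind the punches

TASK

Lift the two tall punches out of the green storage lane and stand both upright in the black side tray. Then take the short die button from behind them and seat it in the round recess of the aluminium nest; only after that stand each punch back in the lane, upright, in the same place where it stood at the start. Tip nothing over, and leave the wrench, the tin and the box of punches alone.

Things in the scene. Friction and masses are not known exactly. Their poses are not given: they have to be found in the camera images.
- round_punch: Loose round steel punch, about 0.7 kg, upright in the lane at the start: foot a disc 44 mm in diameter, 15 mm high; above it a plain round shank of 26 mm diameter; 145 mm high overall. Origin at the centre of its underside, z up its axis. Starts in the front or the middle place of the lane, at random; it must return to that same place.
- square_punch: Loose square steel punch, about 0.7 kg, upright in the lane at the start: foot 42 x 42 mm, 15 mm high; above it a square shank 26 x 26 mm; 125 mm high overall. Origin at the centre of its underside, z up, x and y square to its sides, within 0.12 rad of the lane's at the start. Starts in the other of the front and middle places; it must return to that same place.
- die_button: Loose short steel cylinder, about 0.5 kg, 42 mm diameter, 50 mm high, a black dot (14 mm) in the middle of its top. Origin at the centre of its underside, z up. Starts in the lane's far place, behind the punches. It stands between the lane's side walls, lower than their tops: grip it along the lane's x, once the punches are out.
- lane: Fixed channel 230 mm long (x, away from the robot), 74 mm wide (y) outside, 64 mm inside; green side walls reach 60 mm above the table; dark floor 5 mm above the table; stops 12 mm high, 5 mm thick at both ends. Origin: centre of its underside. Pieces stand on its floor near lane x = -85 (front), -23 (middle), +34 mm (far), y = 0, within 5 mm. Place and yaw vary.
- tray: Fixed black open side tray, 190 mm (x) by 150 mm (y) outside, walls 5 mm thick and 25 mm high, floor 5 mm above the table. Origin: centre of its underside. Takes both punches for the time being, anywhere on its floor. Left or right of the lane; place and yaw vary.
- nest: Fixed aluminium block, 110 x 110 mm, 28 mm high, with a round recess of 61 mm diameter, 8 mm deep, in the middle of its top (dark recess floor 20 mm above the table). Origin: centre of the block's underside. The seated die button stands on the recess floor. On the other side of the lane from the tray; place and yaw vary.
- wrench: Bystander: loose open-end wrench 180 mm long lying flat beyond the right-hand side place. Leave it alone. Origin near its middle, underneath.
- tin: Bystander: loose grey tin, 68 mm diameter, 70 mm high, left of the lane's far end. Leave it alone. Origin at the centre of its underside.
- punch_box: Bystander: loose white steel box 110 x 150 x 85 mm with four punches standing in it (up to 134 mm high), about 2 kg, beyond the left-hand side place. Leave it alone. Origin at the centre of its underside.
Mind the look-alikes: they are no part of the job. What is meant by the die_button is not blue, purple or yellow, and is the smaller of those in its own colour.

How it is judged:
By the outcome, as a careful person would: the job done as asked, in the order asked, and still so for the second after the job is handed in, with the robot touching nothing.
It also fails if it takes over 144 s, if anything falls off the work surface, if the arm or the gripper's body presses on something with over 40 N, if the wrist force passes 120 N, or if a joint passes its speed limit or range.

ROBOT

A 6-joint arm with a two-finger parallel gripper is mounted at the origin on the work surface. World frame = base frame: x ahead of the robot, y to its left, z up, the work surface at z = 0. Lengths are in m, angles in rad, forces in N, time in s.
With the tool pointing down it reaches from about 0.25 to 0.775 m from the base axis. Payload 4 kg.
Tool frame: the origin (TCP) lies at the centre of the arm's flange, where the gripper is bolted on; the fingertips stand ahead of it and the grasp point (between the pads) lies 180 mm ahead of it (robot.tcp_to_tips is the z of the fingertips in the tool frame, in m); z points along the fingers, y is the direction in which the jaws open and shut (so a half turn about z gives the same grasp; the last joint's range is limited). The gripper opens to 94 mm and grips with 3 to 60 N. Pads are 16 mm wide; open, the fingers measure 119 mm over their backs; the gripper's body (75 mm by 177 mm) begins 78 mm behind the grasp point.
Start: joints at [-1.418, 0.087, 1.371, -0, 1.684, -0.103], TCP at [0.139, -0.532, 0.405] pointing down, gripper open.
Joint ranges: [-3.1, 3.1], [-0.76, 2.03], [0.27, 2.55], [-1.08, 4.22], [0.17, 2.65], [-2.57, 2.57]. Speed limits (rad/s): [2.79, 2.79, 3.14, 3.14, 3.14, 3.14].

INTERFACE

Orientations are given as [roll, pitch, yaw] about the fixed x, y, z axes, in that order (R = Rz(yaw) Ry(pitch) Rx(roll)).
In Python, from bench import robot gives the robot as it stands.
- The arm moves only by the tool move_arm, never from a script. Its argument "increments" is a list that holds one entry, the list of rows, each a list of 7 numbers: the opening, from 0 (shut) to 1 (fully open), then the shift along the tool's x, y, z as a fraction of full scale, then the turn, a rotation vector about the tool's x, y, z as a fraction of full scale. In form: [[[jaw, dx, dy, dz, rx, ry, rz], ...]]. A call has 1 to 8 rows; each row is the pose to reach, as a shift and turn from the pose commanded when the call began, along the tool's axes at that moment; what a row does not reach only later rows make up. Full scale, the value 1, is 0.1 m for a shift and pi/2 rad for a turn. A row lasts 1/12 s, in which the tool goes at most 41.7 mm and 7.16 degrees, less where a joint would pass 70% of its speed; a pose out of reach is approached as far as the arm can. A call with a number of a shift or a turn outside -1 to 1 is refused whole. A call with a gripper value outside its range is refused whole. The fingers move at their own pace and stop on an object; the grip force is fixed at half the most. Time passes only in rows, so rows that repeat a pose let the fingers close. It gives the time, the measured TCP pose, the force and the opening at its end, in the units of the state.
- robot.get_obs(): the state, without advancing time (a new reading comes with each control period).
- robot.snapshot(name): name is "scene" or "top" or "wrist"; returns (picture, depth): 384x512x3 uint8, red, green, blue; 384x512 float32, m along the optical axis (not along the pixel's ray), 0 where there is no reading.
- robot.camera_params(name): a dict with "mtx" (3x3 intrinsics, pixels), "k1" (the pictures are not rectified: a ray, as slopes to the right and down, at radius r is drawn at 1 + k1 r^2 times it, then the intrinsics apply), "R" (3x3) and "t" (3): a world point X has camera coordinates R X + t. Camera axes: x right, y down, z forward; pixel columns grow to the right and rows downward; lengths in m; the calibration is good to about 2 mm. A picture is of the moment at which its call begins: read the wrist's pose just before it. camera_params takes no time and is no camera call; for the wrist camera it gives the pose at the moment of the call.
- robot.close_job(): hands the job in, once; it reports no verdict.
The state is a dict: "time": time; "joint_positions": joint angles; "qvel": joint speeds; "joint_torque": joint torques, N m; "tool_pos": TCP position; "ee_rot": TCP orientation; "wrist_force": force on the tool from outside, world axes, zero at the start; "wrist_torque": the same for the moment, N m; "width": finger opening in m.
Only numpy, scipy, OpenCV 4.12 (cv2) and the standard library are available. Lean on these libraries where they do the work, as an engineer would, in place of code of your own. Each camera call takes 0.05 s, during which the arm holds its last target.

## Working session

There is one attempt and no reset: what is moved stays moved. The work goes in short steps, Python scripts to look and compute and a tool call to move; the robot and the scene stay as the last step left them, time stands still between calls to the robot, and variables do not carry over. Pictures are saved under pics/ and viewed, and the job is handed in when it is done.

Besides the shell and the picture viewer there is one more tool, called after "Emit:" in YAML: its name, and indented under it one key for each argument. move_arm: Moves the arm, as the interface text tells. Its arguments: {"type":"object","properties":{"increments":{"type":"array","items":{"type":"array","items":{"type":"array","items":{"type":"number","minimum":-1,"maximum":1}}}}},"required":["increments"]}

```bash
ls; mkdir -p pics; python3 - <<'E'
from bench import robot
import cv2,numpy as np
o=robot.get_obs();print(o, robot.tcp_to_tips)
for n in ["scene","top"]:
    p,d=robot.snapshot(n);cv2.imwrite(f"pics/{n}0.png",p[:,:,::-1]);np.save(f"pics/{n}0.npy",d)
    c=robot.camera_params(n);print(n,c)
    np.savez(f"pics/{n}0.npz",p=p,d=d,**c)
E
```

```text
pics
{'time': 0.0, 'joint_positions': array([-1.41807757e+00,  8.79577073e-02,  1.37224894e+00, -5.33157753e-05,
        1.68361463e+00, -1.03065465e-01]), 'qvel': array([ 0.00101829, -0.00044605, -0.00023044, -0.00151826,  0.00043243,
       -0.00177975]), 'joint_torque': array([-3.53256100e-04, -3.40182889e+01, -3.02429044e+01,  7.16509600e-02,
        3.30836372e-02, -1.64612447e-04]), 'tool_pos': array([ 0.13914082, -0.53198998,  0.40350492]), 'ee_rot': array([-3.13937041e+00, -1.76578510e-04,  2.55778081e-01]), 'wrist_force': array([ 0.27833377,  0.19594176, -0.1973379 ]), 'wrist_torque': array([ 0.01303301,  0.02832645, -0.04219003]), 'width': 0.09396158804236572} 0.1992
scene {'mtx': array([[389.49376879,   0.        , 257.39687828],
       [  0.        , 389.49376879, 188.48696751],
       [  0.        ,   0.        ,   1.        ]]), 'k1': -0.11953048562382294, 'R': array([[-0.89601479,  0.44385784,  0.01215346],
       [ 0.37217037,  0.76566485, -0.52463946],
       [-0.24217081, -0.46556156, -0.85123777]]), 't': array([ 0.51183464, -0.19597336,  1.23912918])}
top {'mtx': array([[448.57178475,   0.        , 251.79946265],
       [  0.        , 448.57178475, 203.02798314],
       [  0.        ,   0.        ,   1.        ]]), 'k1': -0.05222484237802287, 'R': array([[ 0.01716335, -0.99981855, -0.00826311],
       [-0.99825504, -0.01666833, -0.05664844],
       [ 0.05650043,  0.00922097, -0.99835999]]), 't': array([-0.00279236,  0.56978442,  0.92545541])}
```

View pics/scene0.png

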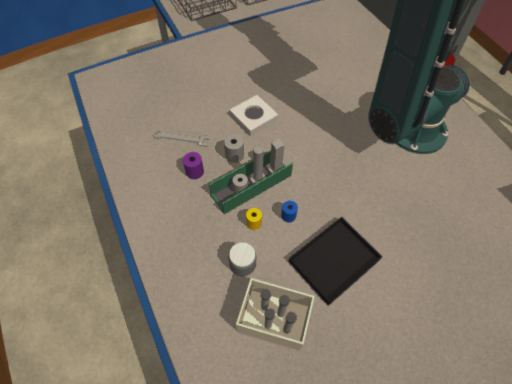

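View pics/top0.png

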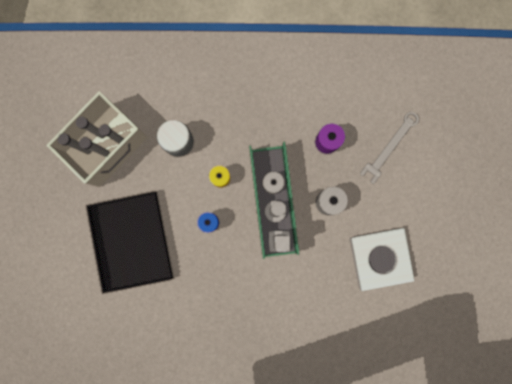

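The scene view shows the tray on the left side of the lane and the nest on the right. In the top view the square punch is at the front (282,240), the round one in the middle (277,211), and the button at the far place (273,182). A larger grey look-alike stands right of the lane (333,200). Next I measure poses from the point cloud.

```bash
cat > h.py <<'E'
import numpy as np,cv2
def cloud(p,d,c):
    K=c["mtx"];k1=float(c["k1"]);h,w=d.shape
    u,v=np.meshgrid(np.arange(w),np.arange(h))
    q=cv2.undistortPointsIter(np.stack([u,v],-1).reshape(-1,1,2).astype(float),K,np.array([k1,0,0,0,0.]),None,None,(3,50,1e-10)).reshape(h,w,2)
    X=np.dstack([q[...,0]*d,q[...,1]*d,d])
    return (X-c["t"])@c["R"]
def load(n):
    z=np.load(n);return z["p"],z["d"],{k:z[k] for k in("mtx","k1","R","t")}
E
python3 - <<'E'
from h import *
import cv2
p,d,c=load("pics/top0.npz");W=cloud(p,d,c)
def rep(n,m):
    P=W[m];print(n,len(P),P.mean(0).round(4),np.percentile(P[:,2],[5,50,95]).round(4))
    r=cv2.minAreaRect((P[:,:2]*1000).astype(np.float32));print("  rect",np.round(r[0],1),np.round(r[1],1),round(r[2],2))
hsv=cv2.cvtColor(p,cv2.COLOR_RGB2HSV)
Z=W[...,2];u,v=np.meshgrid(np.arange(512),np.arange(384))
def box(a,b,e,f): return (u>=a)&(u<=e)&(v>=b)&(v<=f)&(d>0)
print("table z",np.median(Z[300:350,50:200]))
L=box(235,130,315,270)
g=(hsv[...,0]>60)&(hsv[...,0]<95)&(hsv[...,1]>80)
rep("lane",L&(Z>0.05)&(Z<0.07)&g); rep("lanegreen",L&g&(Z>0.04))
rep("sq",L&(Z>0.115)&(v>225)); rep("rd",L&(Z>0.13)&(v<=228)); 
rep("sqfull",L&(Z>0.115)&(Z<.13)); 
rep("btn",L&(Z>0.047)&(Z<.0585)&~g&(v<200)&(hsv[...,1]<60))
T=box(75,180,185,300); rep("tray",T&(Z>0.018)&(Z<0.032));rep("trayfl",T&(hsv[...,2]<60)&(Z<.012))
N=box(340,215,425,300); rep("nest",N&(Z>0.024)&(Z<0.033)); rep("recess",N&(hsv[...,2]<110)&(Z>.012)&(Z<.024))
rep("tin",box(150,110,200,160)&(Z>.06)); rep("blue",box(190,200,230,240)&(Z>.03));rep("yel",box(200,160,235,190)&(Z>.03));rep("decoy",box(312,180,355,225)&(Z>.03)); rep("box",box(40,85,145,190)&(Z>.03));rep("purple",box(312,120,350,158)&(Z>.03))
crop=p[130:270,235:365];cv2.imwrite("pics/c0.png",cv2.resize(crop,None,fx=4,fy=4,interpolation=cv2.INTER_CUBIC)[:,:,::-1])
E
```

```text
table z 0.0005499926409644328
lane 293 [ 0.5781 -0.055   0.0599] [0.0533 0.0604 0.0634]
  rect [573.7 -37.8] [216.2  69.2] 7.78
lanegreen 326 [ 0.5785 -0.0563  0.0585] [0.0465 0.0602 0.0632]
  rect [573.8 -37.8] [216.3  69.2] 7.78
sq 189 [ 0.4912 -0.0503  0.1305] [0.1279 0.1306 0.1328]
  rect [491.6 -50.8] [24.  25.7] 1.17
rd 165 [ 0.5524 -0.0408  0.1503] [0.1476 0.1506 0.153 ]
  rect [552.3 -40.7] [24.9 23.5] 0.58
sqfull 65 [ 0.496  -0.0498  0.1277] [0.1173 0.1292 0.13  ]
  rect [516.8 -46. ] [77.4 25.1] 7.78
btn 333 [ 0.6111 -0.0344  0.0554] [0.053  0.0556 0.0579]
  rect [636.2 -25.5] [100.8  69. ] 7.89
tray 934 [0.486  0.2658 0.0245] [0.0197 0.0248 0.0281]
  rect [505.8 268.5] [234.3 152.9] 12.66
trayfl 5542 [0.4827 0.2664 0.0057] [0.0028 0.0057 0.0086]
  rect [484.  262.3] [179.8 148.3] 12.53
nest 2224 [ 0.4576 -0.2644  0.0287] [0.0259 0.0287 0.0313]
  rect [ 457.9 -265. ] [111.3 110.9] 11.34
recess 507 [ 0.4565 -0.265   0.0209] [0.0181 0.0209 0.0234]
  rect [ 456.4 -264.6] [52.  52.4] 0.33
tin 787 [0.6983 0.1665 0.07  ] [0.0625 0.0706 0.073 ]
  rect [698.5 167.1] [62.  62.8] 1.21
blue 343 [0.5268 0.0961 0.0502] [0.0476 0.0506 0.0533]
  rect [526.9  96.6] [38.5 40.8] 0.58
yel 343 [0.6215 0.0747 0.0502] [0.0459 0.0507 0.0534]
  rect [622.   75.4] [41.2 38.8] 46.02
decoy 686 [ 0.5735 -0.1522  0.0663] [0.0492 0.0681 0.0706]
  rect [ 574.2 -153.9] [55.  55.4] 10.21
box 3088 [0.6868 0.3255 0.0774] [0.0358 0.0772 0.1297]
  rect [689.4 323.1] [123.  151.5] 46.46
purple 638 [ 0.7018 -0.1489  0.0627] [0.0429 0.065  0.0677]
  rect [ 704.4 -151. ] [52.4 53.8] 56.49
```

```bash
python3 - <<'E'
from h import *
p,d,c=load("pics/scene0.npz");W=cloud(p,d,c)
hsv=cv2.cvtColor(p,cv2.COLOR_RGB2HSV)
Z=W[...,2];u,v=np.meshgrid(np.arange(512),np.arange(384))
def rep(n,m):
    P=W[m];print(n,len(P),P.mean(0).round(4),np.percentile(P[:,2],[5,50,95]).round(4))
    r=cv2.minAreaRect((P[:,:2]*1000).astype(np.float32));print("  rect",np.round(r[0],1),np.round(r[1],1),round(r[2],2))
def box(a,b,e,f): return (u>=a)&(u<=e)&(v>=b)&(v<=f)&(d>0)
L=box(205,135,300,215)
g=(hsv[...,0]>60)&(hsv[...,0]<95)&(hsv[...,1]>80)
rep("lanegreen",L&g&(Z>0.052)&(Z<.068)); rep("sq",L&(Z>.119)&(Z<.131)&(W[...,0]<.46)); rep("rd",L&(Z>.14)&(Z<.15)); rep("btn",box(228,170,252,195)&(Z>.05)&(Z<.06)&~g)
N=box(222,90,285,135);rep("nest",N&(Z>0.024)&(Z<0.033))
E
```

```text
lanegreen 340 [ 0.5902 -0.0253  0.0577] [0.0527 0.0583 0.0617]
  rect [574.9 -34.1] [222.7  75.8] 7.41<stdin>:6: RuntimeWarning: Mean of empty slice.
  ret = um.true_divide(
Traceback (most recent call last):
IndexError: index -1 is out of bounds for axis 0 with size 0
```

View pics/c0.png

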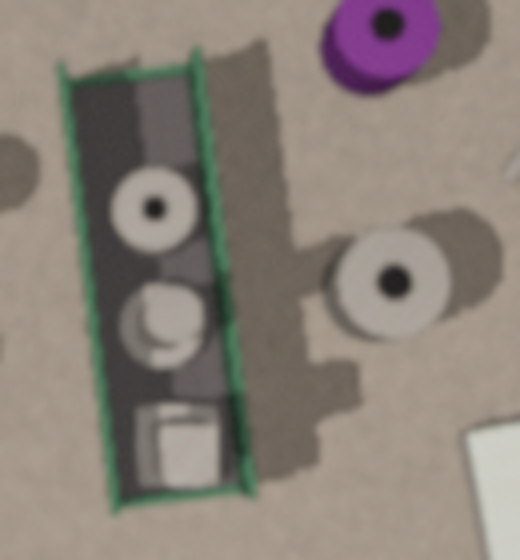

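Emit:
move_arm:
  increments:
    - [[1, 0.3, -0.25, 0, 0, 0, 0], [1, 0.6, -0.5, 0, 0, 0, 0], [1, 0.92, -0.75, 0, 0, 0, 0], [1, 0.92, -0.75, 0, 0, 0, 0]]

```text
time: 0.43
tool_pos: [0.212, -0.4321, 0.4046]
ee_rot: [-3.139, -0.003, 0.262]
wrist_force: [-0.2, 0.7, -0.1]
width: 0.0937
```

Emit:
move_arm:
  increments:
    - [[1, 0.3, -0.25, 0, 0, 0, 0], [1, 0.6, -0.5, 0, 0, 0, 0], [1, 0.92, -0.75, 0, 0, 0, 0], [1, 0.92, -0.75, 0, 0, 0, 0]]

```text
time: 0.77
tool_pos: [0.2819, -0.3364, 0.4048]
ee_rot: [-3.14, -0.003, 0.263]
wrist_force: [0.1, 0.6, -0.5]
width: 0.0937
```

Emit:
move_arm:
  increments:
    - [[1, 0.3, -0.25, 0, 0, 0, 0], [1, 0.6, -0.5, 0, 0, 0, 0], [1, 0.92, -0.75, 0, 0, 0, 0], [1, 0.92, -0.75, 0, 0, 0, 0]]

```text
time: 1.1
tool_pos: [0.3518, -0.2407, 0.4046]
ee_rot: [-3.14, -0.003, 0.264]
wrist_force: [-1.6, -0.4, -0.2]
width: 0.0939
```

Emit:
move_arm:
  increments:
    - [[1, 0.3, -0.25, 0, 0, 0, 0], [1, 0.6, -0.5, 0, 0, 0, 0], [1, 0.92, -0.75, 0, 0, 0, 0.078], [1, 0.92, -0.75, 0, 0, 0, 0.078], [1, 0.92, -0.75, 0, 0, 0, 0.078]]

```text
time: 1.52
tool_pos: [0.4202, -0.1482, 0.4042]
ee_rot: [-3.141, 0.001, 0.137]
wrist_force: [-0.5, -0.8, -0.4]
width: 0.094
```

```bash
cat > snap.py <<'E'
import sys,cv2,numpy as np
from bench import robot
n,f=sys.argv[1:3]
c=robot.camera_params(n);p,d=robot.snapshot(n)
cv2.imwrite(f"pics/{f}.png",p[:,:,::-1]);np.savez(f"pics/{f}.npz",p=p,d=d,**c)
o=robot.get_obs();print(o["time"],o["tool_pos"],o["ee_rot"],o["wrist_force"],o["width"],"cam",(-c["R"].T@c["t"]).round(3))
E
python3 snap.py wrist w1
```

```text
1.5667 [ 0.41957909 -0.14905379  0.40423727] [3.14119870e+00 1.26941543e-03 1.35459056e-01] [ 0.17676371 -1.10455916 -0.08797169] 0.09416635263712968 cam [ 0.49  -0.138  0.384]
```

View pics/w1.png

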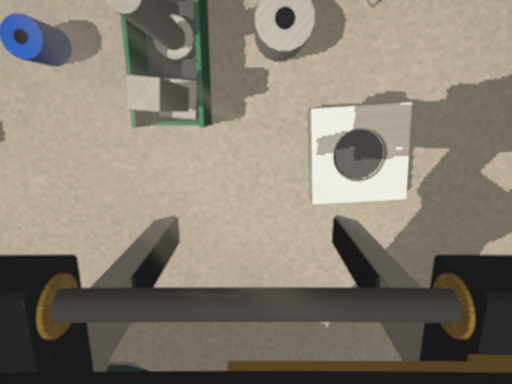

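The wrist camera sits 70 mm ahead of the TCP. It shows the square punch's top at (145,93), the round punch at (130,5) and the nest recess at (359,154). I'll move closer to the lane for a view from above, then check the nest and lane.

```bash
cat >> h.py <<'E'
def rep(n,P):
    r=cv2.minAreaRect((P[:,:2]*1000).astype(np.float32))
    print(n,len(P),P.mean(0).round(4),"med",np.median(P[:,2]).round(4),"rect",np.round(r[0],1),np.round(r[1],1),round(r[2],2))
def meas(f):
    p,d,c=load(f);W=cloud(p,d,c);hsv=cv2.cvtColor(p,cv2.COLOR_RGB2HSV)
    return p,d,W,hsv
def near(W,d,x,y,r,z0,z1):
    return (d>0)&(np.hypot(W[...,0]-x,W[...,1]-y)<r)&(W[...,2]>z0)&(W[...,2]<z1)
def inc(cur,yaw,tgt,tyaw):
    dx=np.array(tgt)-np.array(cur);c,s=np.cos(yaw),np.sin(yaw)
    return np.round([ (dx[0]*c+dx[1]*s)*10,(dx[0]*s-dx[1]*c)*10,-dx[2]*10,-(tyaw-yaw)/(np.pi/2)],4)
E
python3 - <<'E'
from h import *
p,d,W,hsv=meas("pics/w1.npz")
rep("sq",W[near(W,d,.4915,-.0505,.025,.12,.14)])
rep("nest",W[near(W,d,.458,-.265,.1,.024,.034)])
rep("rec",W[near(W,d,.458,-.265,.035,.014,.0235)])
g=(hsv[...,0]>60)&(hsv[...,0]<95)&(hsv[...,1]>80)
rep("lane",W[near(W,d,.57,-.04,.3,.055,.066)&g])
# nest edges by white mask
P=W[near(W,d,.458,-.265,.1,.024,.034)];print(P.min(0),P.max(0))
print(inc([.4196,-.149,.4042],.1355,[.49,-.0505,.40],.134))
E
```

```text
sq 1257 [ 0.4918 -0.0502  0.1295] med 0.1299 rect [491.7 -49.1] [25.9 26.8] 3.96
nest 7185 [ 0.4605 -0.2624  0.0279] med 0.028 rect [ 457.9 -262.9] [111.  110.6] 11.18
rec 2085 [ 0.4576 -0.2643  0.0204] med 0.0204 rect [ 457.1 -263.9] [58.8 59.4] 33.81
lane 605 [ 0.5333 -0.0662  0.0598] med 0.0599 rect [520.2 -43.8] [113.2  73.1] 7.91
[ 0.3928796  -0.32701126  0.02407206] [ 0.52248851 -0.19844486  0.03107323]
[ 0.8306 -0.8809  0.042   0.001 ]
```

```bash
python3 - <<'E'
from h import *
print(inc([.4196,-.149,.4042],.1355,[.45,-.05,.40],.134))
E
```

```text
[ 0.4349 -0.9399  0.042   0.001 ]
```

Emit:
move_arm:
  increments:
    - [[1, 0.15, -0.35, 0, 0, 0, 0], [1, 0.3, -0.7, 0, 0, 0, 0], [1, 0.43, -0.94, 0, 0, 0, 0], [1, 0.43, -0.94, 0, 0, 0, 0], [1, 0.43, -0.94, 0, 0, 0, 0]]

```text
time: 1.98
tool_pos: [0.4494, -0.0506, 0.4045]
ee_rot: [3.141, 0.001, 0.134]
wrist_force: [-0.5, -0.4, -0.4]
width: 0.094
```

```bash
python3 snap.py wrist w2; python3 - <<'E'
from h import *
p,d,W,hsv=meas("pics/w2.npz")
rep("sq",W[near(W,d,.4915,-.0505,.025,.126,.14)])
rep("rd",W[near(W,d,.5524,-.0408,.025,.145,.16)])
g=(hsv[...,0]>60)&(hsv[...,0]<95)&(hsv[...,1]>80)
rep("btn",W[near(W,d,.609,-.032,.026,.05,.0585)&~g])
rep("lane",W[near(W,d,.57,-.04,.3,.055,.066)&g])
E
```

```text
2.0333 [ 0.44921871 -0.05113828  0.40446355] [3.14046781e+00 8.70543491e-04 1.32643849e-01] [-0.21617184  0.03135965  0.53808419] 0.09369865577144801 cam [ 0.52  -0.04   0.384]
sq 1013 [ 0.4916 -0.0491  0.13  ] med 0.1301 rect [491.3 -49.2] [26.  25.9] 3.48
rd 1125 [ 0.554  -0.0398  0.1499] med 0.15 rect [554.  -39.8] [25.2 25.1] 79.83
btn 1309 [ 0.6071 -0.0344  0.0551] med 0.0552 rect [605.8 -34.7] [29.8 41.1] 7.85
lane 1330 [ 0.5528 -0.0397  0.0598] med 0.0599 rect [541.2 -40. ] [156.   72.1] 7.8
```

View pics/w2.png

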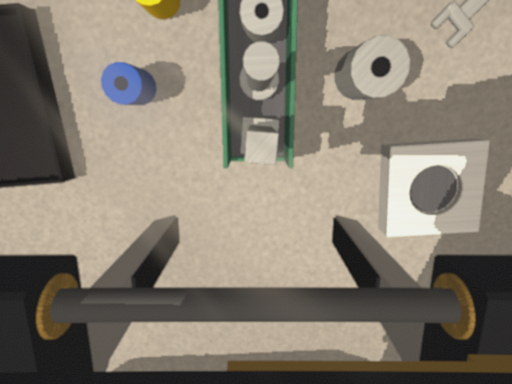

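Square punch is at (0.4915,-0.0494) with yaw 0.06; round punch at (0.554,-0.0398). Next step is to go over the square punch and descend.

```bash
python3 - <<'E'
from h import *
print(inc([.4493,-.0509,.4045],.1335,[.4915,-.0494,.36],.061))
E
```

```text
[0.4202 0.0413 0.445  0.0462]
```

Emit:
move_arm:
  increments:
    - [[1, 0.42, 0.04, 0, 0, 0, 0.046], [1, 0.42, 0.04, 0.2, 0, 0, 0.046], [1, 0.42, 0.04, 0.44, 0, 0, 0.046], [1, 0.42, 0.04, 0.44, 0, 0, 0.046]]

```text
time: 2.37
tool_pos: [0.4906, -0.0503, 0.3551]
ee_rot: [-3.14, 0.01, 0.058]
wrist_force: [-1.4, 0.2, 0.0]
width: 0.0941
```

Emit:
move_arm:
  increments:
    - [[1, 0, 0, 0.25, 0, 0, 0], [1, 0, 0, 0.5, 0, 0, 0], [1, 0, 0, 0.75, 0, 0, 0], [1, 0, 0, 0.85, 0, 0, 0], [1, 0, 0, 0.85, 0, 0, 0], [1, 0, 0, 0.85, 0, 0, 0]]

```text
time: 2.87
tool_pos: [0.4916, -0.0492, 0.2767]
ee_rot: [3.141, -0.001, 0.06]
wrist_force: [0.9, 0.5, 0.5]
width: 0.0944
```

```bash
python3 snap.py wrist w3
```

```text
2.9167 [ 0.49201996 -0.04905077  0.27763472] [ 3.14051915e+00 -2.77484277e-03  6.00762500e-02] [-0.40489227  0.06848253  0.9171193 ] 0.09429343377936947 cam [ 0.562 -0.044  0.257]
```

View pics/w3.png

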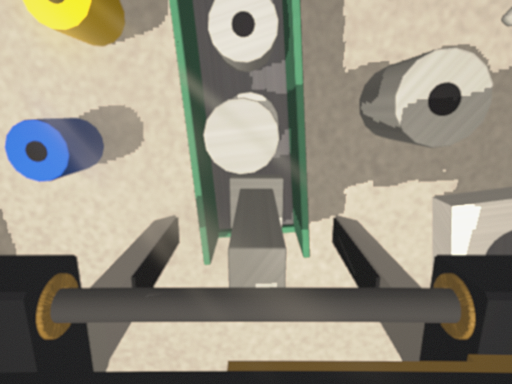

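The square punch stands centred between the fingers (257,235) and the neighbour is clear. Closing now.

Emit:
move_arm:
  increments:
    - [[0, 0, 0, 0, 0, 0, 0], [0, 0, 0, 0, 0, 0, 0], [0, 0, 0, 0, 0, 0, 0], [0, 0, 0, 0, 0, 0, 0], [0, 0, 0, 0, 0, 0, 0], [0, 0, 0, 0, 0, 0, 0], [0, 0, 0, 0, 0, 0, 0], [0, 0, 0, 0, 0, 0, 0]]

```text
time: 3.58
tool_pos: [0.4916, -0.0482, 0.2756]
ee_rot: [3.142, 0.0, 0.061]
wrist_force: [-0.8, 0.6, -0.6]
width: 0.0438
```

Emit:
move_arm:
  increments:
    - [[0, 0, 0, 0, 0, 0, 0], [0, 0, 0, 0, 0, 0, 0], [0, 0, 0, 0, 0, 0, 0], [0, 0, 0, 0, 0, 0, 0]]

```text
time: 3.92
tool_pos: [0.4916, -0.0485, 0.2756]
ee_rot: [3.141, -0.0, 0.061]
wrist_force: [0.3, -1.3, -0.8]
width: 0.0256
```

```bash
python3 -c "
from bench import robot;o=robot.get_obs();print(o['time'],o['tool_pos'],o['ee_rot'],o['wrist_force'],o['width'])"
```

```text
3.9167 [ 0.49160389 -0.04848049  0.27564108] [ 3.14080291e+00 -6.99066303e-05  6.09397447e-02] [ 0.28143028 -1.25868713 -0.80461137] 0.02555156598476188
```

Emit:
move_arm:
  increments:
    - [[0, 0, 0, -0.08, 0, 0, 0], [0, 0, 0, -0.2, 0, 0, 0], [0, 0, 0, -0.4, 0, 0, 0], [0, 0, 0, -0.6, 0, 0, 0], [0, 0, 0, -0.8, 0, 0, 0], [0, 0, 0, -0.95, 0, 0, 0], [0, 0, 0, -1, 0, 0, 0], [0, 0, 0, -1, 0, 0, 0]]

```text
time: 4.58
tool_pos: [0.4917, -0.0482, 0.3775]
ee_rot: [3.141, -0.003, 0.061]
wrist_force: [0.1, -0.4, -5.9]
width: 0.026
```

```bash
python3 snap.py wrist w4
```

```text
4.6333 [ 0.49148451 -0.04818383  0.3758732 ] [ 3.14153344e+00 -3.58135236e-04  6.10880145e-02] [ 0.01315812 -0.21841057 -6.8696433 ] 0.025622268765648482 cam [ 0.563 -0.043  0.358]
```

View pics/w4.png

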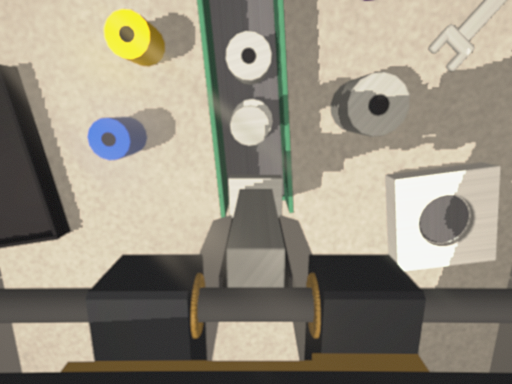

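The punch hangs upright between the fingers, its foot seen at (255,183). I'll carry it to the tray.

Emit:
move_arm:
  increments:
    - [[0, -0.01, -0.08, 0, 0, 0, 0], [0, -0.03, -0.25, 0, 0, 0, 0], [0, -0.05, -0.45, 0, 0, 0, 0], [0, -0.07, -0.65, 0, 0, 0, 0], [0, -0.083, -0.76, 0, 0, 0, 0]]

```text
time: 5.05
tool_pos: [0.4778, 0.0292, 0.3738]
ee_rot: [-3.139, 0.004, 0.063]
wrist_force: [0.7, -0.8, -6.2]
width: 0.0257
```

Emit:
move_arm:
  increments:
    - [[0, -0.02, -0.18, 0, 0, 0, 0], [0, -0.04, -0.36, 0, 0, 0, 0], [0, -0.06, -0.56, 0, 0, 0, 0], [0, -0.083, -0.76, 0, 0, 0, 0]]

```text
time: 5.38
tool_pos: [0.4652, 0.1034, 0.3743]
ee_rot: [3.141, 0.002, 0.061]
wrist_force: [0.6, -0.2, -5.5]
width: 0.0261
```

Emit:
move_arm:
  increments:
    - [[0, -0.02, -0.18, 0, 0, 0, 0], [0, -0.04, -0.36, 0, 0, 0, 0], [0, -0.06, -0.56, 0, 0, 0, 0], [0, -0.083, -0.76, 0, 0, 0, 0]]

```text
time: 5.72
tool_pos: [0.4522, 0.1788, 0.3743]
ee_rot: [3.141, 0.002, 0.061]
wrist_force: [0.6, 0.1, -5.3]
width: 0.0262
```

Emit:
move_arm:
  increments:
    - [[0, -0.02, -0.18, 0, 0, 0, 0], [0, -0.04, -0.36, 0, 0, 0, 0], [0, -0.06, -0.56, 0, 0, 0, 0], [0, -0.075, -0.7, 0, 0, 0, 0], [0, -0.083, -0.76, 0, 0, 0, 0], [0, -0.083, -0.76, 0, 0, 0, 0], [0, -0.083, -0.76, 0, 0, 0, 0]]

```text
time: 6.3
tool_pos: [0.4398, 0.253, 0.3749]
ee_rot: [3.14, 0.001, 0.061]
wrist_force: [-0.6, 0.5, -5.4]
width: 0.0258
```

```bash
python3 snap.py wrist w5;python3 snap.py top t5
```

```text
6.35 [0.43991712 0.25262108 0.37503625] [3.14009502e+00 9.07794938e-04 6.06755569e-02] [ 0.85278252 -0.29608431 -5.68225139] 0.02584114539770558 cam [0.511 0.258 0.355]
6.4 [0.44002665 0.25242688 0.37527497] [3.14049418e+00 5.29167618e-04 6.00900551e-02] [-0.17306921 -0.16281695 -6.06104505] 0.025874661163420666 cam [ 0.517 -0.002  0.956]
```

View pics/w5.png

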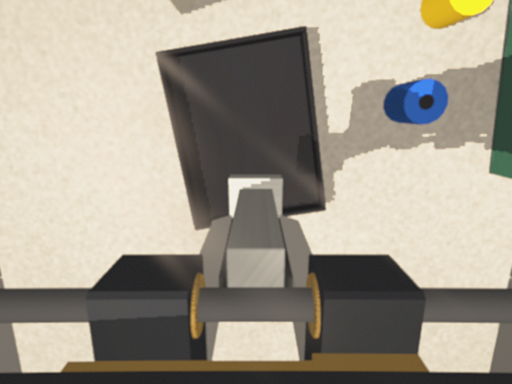

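View pics/t5.png

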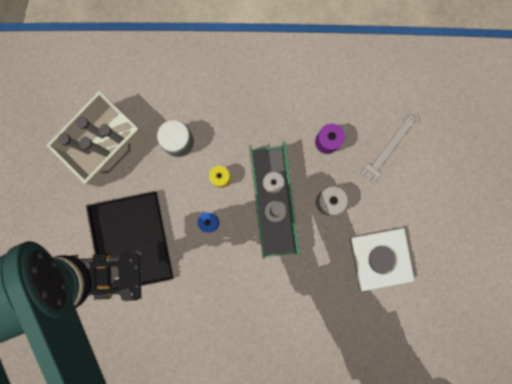

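The punch is over the tray's near end. I'll check its exact place against the tray walls in the wrist depth.

```bash
python3 - <<'E'
from h import *
p,d,W,hsv=meas("pics/w5.npz")
m=near(W,d,.484,.263,.14,.019,.03);rep("walls",W[m])
q=np.array([.440,.2525]); 
for cx,cy in [(.484,.263)]:
  y=np.deg2rad(12.6);R=np.array([[np.cos(y),np.sin(y)],[-np.sin(y),np.cos(y)]])
  L=(W[m][:,:2]-[cx,cy])@R.T
  print(np.percentile(L,[1,99],axis=0)); print((q-[cx,cy])@R.T)
  # left/right wall pos and front
  b=L[(abs(L[:,0])<70)];print(np.median(b[b[:,1]>40,1]),np.median(b[b[:,1]<-40,1]))
E
```

```text
walls 3295 [0.5074 0.2701 0.0242] med 0.0246 rect [501.7 270.3] [227.  150.9] 12.65
[[-0.09342918 -0.07166918]
 [ 0.09563816  0.07763114]]
[-0.04523084 -0.00064882]
nan nan
  return _methods._mean(a, axis=axis, dtype=dtype,
  ret = ret.dtype.type(ret / rcount)
```

Emit:
move_arm:
  increments:
    - [[0, 0, 0, 0.1, 0, 0, 0], [0, 0, 0, 0.3, 0, 0, 0], [0, 0, 0, 0.5, 0, 0, 0], [0, 0, 0, 0.7, 0, 0, 0], [0, 0, 0, 0.85, 0, 0, 0], [0, 0, 0, 0.95, 0, 0, 0], [0, 0, 0, 0.98, 0, 0, 0], [0, 0, 0, 0.98, 0, 0, 0]]

```text
time: 7.07
tool_pos: [0.4399, 0.2527, 0.277]
ee_rot: [3.141, 0.001, 0.06]
wrist_force: [-0.5, -0.2, -6.0]
width: 0.0258
```

Emit:
move_arm:
  increments:
    - [[0, 0, 0, 0.01, 0, 0, 0], [0, 0, 0, 0.015, 0, 0, 0], [0, 0, 0, 0.015, 0, 0, 0], [0, 0, 0, 0.015, 0, 0, 0]]

```text
time: 7.4
tool_pos: [0.4401, 0.2532, 0.2768]
ee_rot: [-3.141, -0.001, 0.061]
wrist_force: [-0.3, 0.1, -5.9]
width: 0.0255
```

Emit:
move_arm:
  increments:
    - [[0, 0, 0, 0.005, 0, 0, 0], [0, 0, 0, 0.01, 0, 0, 0], [0, 0, 0, 0.01, 0, 0, 0], [0, 0, 0, 0.01, 0, 0, 0]]

```text
time: 7.73
tool_pos: [0.44, 0.2532, 0.2756]
ee_rot: [-3.141, -0.001, 0.061]
wrist_force: [-0.3, -0.1, -3.5]
width: 0.0262
```

Emit:
move_arm:
  increments:
    - [[0, 0, 0, 0.005, 0, 0, 0], [0, 0, 0, 0.01, 0, 0, 0], [0, 0, 0, 0.01, 0, 0, 0], [0, 0, 0, 0.01, 0, 0, 0]]

```text
time: 8.07
tool_pos: [0.44, 0.2533, 0.2756]
ee_rot: [-3.141, -0.001, 0.061]
wrist_force: [-2.2, -0.5, 5.3]
width: 0.0262
```

Emit:
move_arm:
  increments:
    - [[1, 0, 0, 0, 0, 0, 0], [1, 0, 0, 0, 0, 0, 0], [1, 0, 0, 0, 0, 0, 0], [1, 0, 0, 0, 0, 0, 0], [1, 0, 0, 0, 0, 0, 0], [1, 0, 0, 0, 0, 0, 0], [1, 0, 0, 0, 0, 0, 0], [1, 0, 0, 0, 0, 0, 0]]

```text
time: 8.73
tool_pos: [0.4399, 0.2531, 0.2741]
ee_rot: [3.141, 0.0, 0.061]
wrist_force: [-0.5, 0.7, 0.2]
width: 0.0756
```

Emit:
move_arm:
  increments:
    - [[1, 0, 0, -0.25, 0, 0, 0], [1, 0, 0, -0.5, 0, 0, 0], [1, 0, 0, -0.75, 0, 0, 0], [1, 0, 0, -1, 0, 0, 0], [1, 0, 0, -1, 0, 0, 0], [1, 0, 0, -1, 0, 0, 0]]

```text
time: 9.23
tool_pos: [0.4401, 0.2532, 0.3758]
ee_rot: [-3.14, -0.004, 0.061]
wrist_force: [0.0, -0.4, -0.2]
width: 0.0939
```

```bash
python3 snap.py wrist w6;python3 - <<'E'
from h import *
p,d,W,hsv=meas("pics/w6.npz")
rep("sq",W[near(W,d,.44,.2525,.03,.123,.14)])
print(inc([.4401,.2530,.376],.061,[.554,-.0398,.40],.134))
E
```

```text
9.2833 [0.43980754 0.25311623 0.37383635] [ 3.14152451e+00 -1.33732172e-04  6.10359821e-02] [ 0.58322002 -0.57984747 -0.72112813] 0.0940893564764646 cam [0.511 0.258 0.356]
sq 1172 [0.4411 0.2542 0.1298] med 0.13 rect [440.3 254. ] [26.2 25.8] 3.01
[ 0.9584  2.992  -0.24   -0.0465]
```

View pics/w6.png

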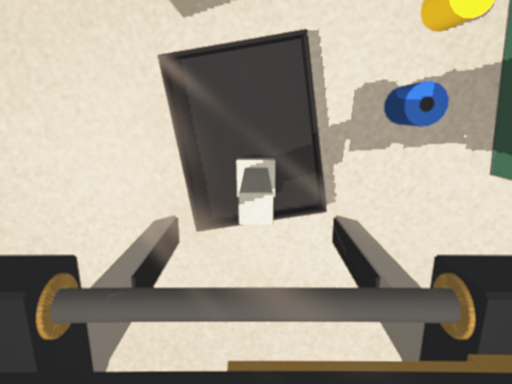

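The square punch stands upright in the tray (256,190). Now the round one.

Emit:
move_arm:
  increments:
    - [[1, 0.1, 0.3, -0.08, 0, 0, 0], [1, 0.2, 0.65, -0.08, 0, 0, 0], [1, 0.32, 0.997, -0.08, 0, 0, 0], [1, 0.32, 0.997, -0.08, 0, 0, 0]]

```text
time: 9.62
tool_pos: [0.4793, 0.1512, 0.3796]
ee_rot: [3.137, 0.003, 0.055]
wrist_force: [-0.4, 0.9, -0.8]
width: 0.0942
```

Emit:
move_arm:
  increments:
    - [[1, 0.1, 0.3, -0.08, 0, 0, 0], [1, 0.2, 0.65, -0.08, 0, 0, 0], [1, 0.32, 0.997, -0.08, 0, 0, 0], [1, 0.32, 0.997, -0.08, 0, 0, 0]]

```text
time: 9.95
tool_pos: [0.5172, 0.0537, 0.3876]
ee_rot: [3.139, 0.003, 0.055]
wrist_force: [-0.3, -0.3, 0.6]
width: 0.0938
```

Emit:
move_arm:
  increments:
    - [[1, 0.1, 0.3, -0.08, 0, 0, -0.046], [1, 0.2, 0.65, -0.08, 0, 0, -0.046], [1, 0.318, 0.997, -0.08, 0, 0, -0.046], [1, 0.318, 0.997, -0.08, 0, 0, -0.046], [1, 0.318, 0.997, -0.08, 0, 0, -0.046], [1, 0.318, 0.997, -0.08, 0, 0, -0.046]]

```text
time: 10.45
tool_pos: [0.5535, -0.0387, 0.3965]
ee_rot: [-3.14, 0.003, 0.134]
wrist_force: [0.4, -0.7, 0.2]
width: 0.094
```

```bash
python3 snap.py wrist w7;python3 - <<'E'
from h import *
p,d,W,hsv=meas("pics/w7.npz")
rep("rd",W[near(W,d,.554,-.04,.03,.143,.16)])
g=(hsv[...,0]>60)&(hsv[...,0]<95)&(hsv[...,1]>80)
rep("btn",W[near(W,d,.607,-.033,.026,.05,.0585)&~g])
rep("lane",W[near(W,d,.57,-.04,.3,.055,.066)&g])
E
```

```text
10.5 [ 0.55342462 -0.03824864  0.39697246] [-3.14013366e+00  2.13927888e-03  1.34560529e-01] [-0.86375121  0.13782519 -0.72886446] 0.0940007921677665 cam [ 0.624 -0.028  0.376]
rd 902 [ 0.5548 -0.0399  0.1498] med 0.15 rect [554.1 -40. ] [25.1 25.5] 56.7
btn 1331 [ 0.6115 -0.034   0.0552] med 0.0552 rect [610.9 -34.2] [40.6 40.6] 7.2
lane 1551 [ 0.5975 -0.0358  0.0597] med 0.0599 rect [576.3 -35.4] [226.2  72. ] 8.02
```

View pics/w7.png

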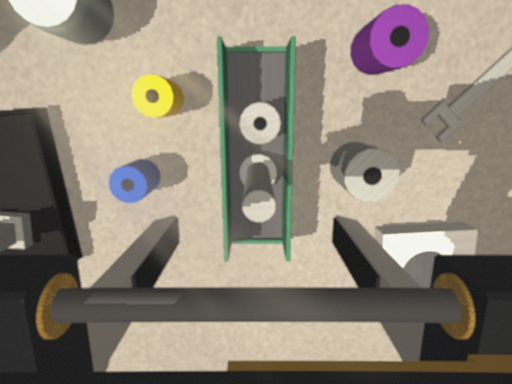

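Emit:
move_arm:
  increments:
    - [[1, 0.003, 0.015, 0.15, 0, 0, 0], [1, 0.003, 0.015, 0.4, 0, 0, 0], [1, 0.003, 0.015, 0.65, 0, 0, 0], [1, 0.003, 0.015, 0.85, 0, 0, 0], [1, 0.003, 0.015, 0.95, 0, 0, 0], [1, 0.003, 0.015, 1, 0, 0, 0], [1, 0.003, 0.015, 1, 0, 0, 0]]

```text
time: 11.08
tool_pos: [0.5539, -0.04, 0.2973]
ee_rot: [-3.141, 0.002, 0.135]
wrist_force: [-1.1, -0.3, 0.4]
width: 0.094
```

Emit:
move_arm:
  increments:
    - [[1, 0, 0, 0.12, 0, 0, 0], [1, 0, 0, 0.12, 0, 0, 0], [1, 0, 0, 0.12, 0, 0, 0]]

```text
time: 11.33
tool_pos: [0.5543, -0.0409, 0.2864]
ee_rot: [3.142, -0.0, 0.133]
wrist_force: [0.2, 0.2, -0.3]
width: 0.094
```

```bash
python3 snap.py wrist w8
```

```text
11.3833 [ 0.55440992 -0.04102089  0.28671037] [ 3.14128288e+00 -9.05334506e-04  1.33229513e-01] [-0.15042963 -0.12797347 -0.3103153 ] 0.09405148267679447 cam [ 0.625 -0.031  0.266]
```

View pics/w8.png

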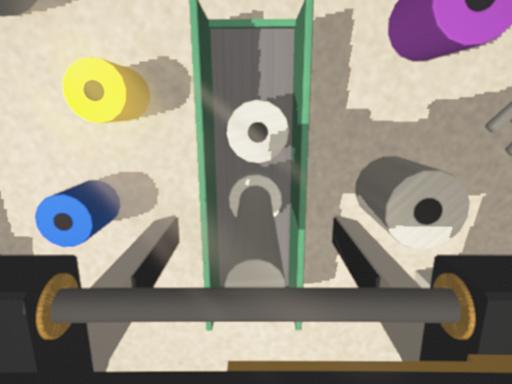

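The round punch is centred (255,270) and the big grey decoy is clear of the right finger. I'll close and lift.

Emit:
move_arm:
  increments:
    - [[0, 0, 0, 0, 0, 0, 0], [0, 0, 0, 0, 0, 0, 0], [0, 0, 0, 0, 0, 0, 0], [0, 0, 0, 0, 0, 0, 0], [0, 0, 0, 0, 0, 0, 0], [0, 0, 0, 0, 0, 0, 0], [0, 0, 0, 0, 0, 0, 0], [0, 0, 0, 0, 0, 0, 0]]

```text
time: 12.05
tool_pos: [0.5542, -0.041, 0.2861]
ee_rot: [3.142, 0.0, 0.133]
wrist_force: [-0.4, -0.3, -0.2]
width: 0.0442
```

Emit:
move_arm:
  increments:
    - [[0, 0, 0, 0, 0, 0, 0], [0, 0, 0, 0, 0, 0, 0], [0, 0, 0, 0, 0, 0, 0], [0, 0, 0, 0, 0, 0, 0], [0, 0, 0, 0, 0, 0, 0], [0, 0, 0, 0, 0, 0, 0]]

```text
time: 12.55
tool_pos: [0.5542, -0.0409, 0.2861]
ee_rot: [-3.141, 0.0, 0.133]
wrist_force: [-0.4, 0.8, 0.4]
width: 0.025
```

Emit:
move_arm:
  increments:
    - [[0, 0, 0, -0.08, 0, 0, 0], [0, 0, 0, -0.2, 0, 0, 0], [0, 0, 0, -0.4, 0, 0, 0], [0, 0, 0, -0.6, 0, 0, 0], [0, 0, 0, -0.8, 0, 0, 0], [0, 0, 0, -0.95, 0, 0, 0], [0, 0, 0, -1, 0, 0, 0], [0, 0, 0, -1, 0, 0, 0]]

```text
time: 13.22
tool_pos: [0.5544, -0.0411, 0.3878]
ee_rot: [3.141, -0.003, 0.133]
wrist_force: [-0.2, 0.7, -7.4]
width: 0.0248
```

```bash
python3 snap.py wrist w9;python3 - <<'E'
from h import *
print(inc([.5540,-.0405,.386],.1335,[.528,.273,.386],.1335))
E
```

```text
13.2667 [ 0.5541695  -0.04103898  0.3860378 ] [3.14142968e+00 2.16678475e-04 1.33236180e-01] [-0.36677235 -0.4003598  -7.77973675] 0.025274115737516877 cam [ 0.625 -0.031  0.368]
[ 0.1596 -3.1417 -0.     -0.    ]
```

View pics/w9.png

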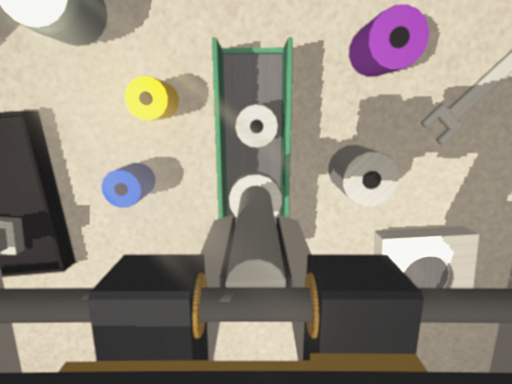

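Emit:
move_arm:
  increments:
    - [[0, 0, -0.08, 0, 0, 0, 0], [0, 0.01, -0.25, 0, 0, 0, 0], [0, 0.02, -0.45, 0, 0, 0, 0], [0, 0.03, -0.65, 0, 0, 0, 0], [0, 0.04, -0.785, 0, 0, 0, 0]]

```text
time: 13.68
tool_pos: [0.5471, 0.0394, 0.384]
ee_rot: [-3.139, 0.004, 0.134]
wrist_force: [-0.1, -0.6, -7.7]
width: 0.0248
```

Emit:
move_arm:
  increments:
    - [[0, 0.01, -0.19, 0, 0, 0, 0], [0, 0.02, -0.38, 0, 0, 0, 0], [0, 0.03, -0.58, 0, 0, 0, 0], [0, 0.04, -0.785, 0, 0, 0, 0]]

```text
time: 14.02
tool_pos: [0.5409, 0.1168, 0.3846]
ee_rot: [3.141, 0.003, 0.133]
wrist_force: [0.4, -1.0, -7.7]
width: 0.0254
```

Emit:
move_arm:
  increments:
    - [[0, 0.01, -0.19, 0, 0, 0, 0], [0, 0.02, -0.38, 0, 0, 0, 0], [0, 0.03, -0.58, 0, 0, 0, 0], [0, 0.04, -0.785, 0, 0, 0, 0]]

```text
time: 14.35
tool_pos: [0.5344, 0.1952, 0.3845]
ee_rot: [3.141, 0.003, 0.133]
wrist_force: [0.5, 0.7, -7.7]
width: 0.0252
```

Emit:
move_arm:
  increments:
    - [[0, 0.01, -0.19, 0, 0, 0, 0], [0, 0.02, -0.38, 0, 0, 0, 0], [0, 0.03, -0.58, 0, 0, 0, 0], [0, 0.04, -0.72, 0, 0, 0, 0], [0, 0.04, -0.785, 0, 0, 0, 0], [0, 0.04, -0.785, 0, 0, 0, 0], [0, 0.04, -0.785, 0, 0, 0, 0]]

```text
time: 14.93
tool_pos: [0.5284, 0.2721, 0.3856]
ee_rot: [3.14, 0.001, 0.133]
wrist_force: [0.1, 0.3, -8.6]
width: 0.025
```

Emit:
move_arm:
  increments:
    - [[0, 0, 0, 0.1, 0, 0, 0], [0, 0, 0, 0.3, 0, 0, 0], [0, 0, 0, 0.5, 0, 0, 0], [0, 0, 0, 0.7, 0, 0, 0], [0, 0, 0, 0.85, 0, 0, 0], [0, 0, 0, 0.95, 0, 0, 0], [0, 0, 0, 0.98, 0, 0, 0], [0, 0, 0, 0.98, 0, 0, 0]]

```text
time: 15.6
tool_pos: [0.5284, 0.2716, 0.2874]
ee_rot: [3.141, 0.001, 0.132]
wrist_force: [-0.9, -0.3, -7.0]
width: 0.0249
```

Emit:
move_arm:
  increments:
    - [[0, 0, 0, 0.01, 0, 0, 0], [0, 0, 0, 0.015, 0, 0, 0], [0, 0, 0, 0.015, 0, 0, 0], [0, 0, 0, 0.015, 0, 0, 0]]

```text
time: 15.93
tool_pos: [0.5285, 0.2724, 0.2874]
ee_rot: [-3.141, -0.001, 0.133]
wrist_force: [-0.3, 0.3, -8.0]
width: 0.0249
```

Emit:
move_arm:
  increments:
    - [[0, 0, 0, 0.005, 0, 0, 0], [0, 0, 0, 0.01, 0, 0, 0], [0, 0, 0, 0.01, 0, 0, 0], [0, 0, 0, 0.01, 0, 0, 0]]

```text
time: 16.27
tool_pos: [0.5285, 0.2724, 0.286]
ee_rot: [-3.142, -0.001, 0.133]
wrist_force: [-0.2, 0.5, -6.5]
width: 0.0247
```

Emit:
move_arm:
  increments:
    - [[0, 0, 0, 0.005, 0, 0, 0], [0, 0, 0, 0.01, 0, 0, 0], [0, 0, 0, 0.01, 0, 0, 0], [0, 0, 0, 0.01, 0, 0, 0]]

```text
time: 16.6
tool_pos: [0.5285, 0.2724, 0.286]
ee_rot: [-3.141, -0.001, 0.133]
wrist_force: [-0.8, -0.8, 0.5]
width: 0.0252
```

Emit:
move_arm:
  increments:
    - [[1, 0, 0, 0, 0, 0, 0], [1, 0, 0, 0, 0, 0, 0], [1, 0, 0, 0, 0, 0, 0], [1, 0, 0, 0, 0, 0, 0], [1, 0, 0, 0, 0, 0, 0], [1, 0, 0, 0, 0, 0, 0], [1, 0, 0, 0, 0, 0, 0], [1, 0, 0, 0, 0, 0, 0]]

```text
time: 17.27
tool_pos: [0.5284, 0.2723, 0.2846]
ee_rot: [3.141, -0.0, 0.133]
wrist_force: [-0.2, -1.1, 0.6]
width: 0.0748
```

Emit:
move_arm:
  increments:
    - [[1, 0, 0, -0.25, 0, 0, 0], [1, 0, 0, -0.5, 0, 0, 0], [1, 0, 0, -0.75, 0, 0, 0], [1, 0, 0, -1, 0, 0, 0], [1, 0, 0, -1, 0, 0, 0], [1, 0, 0, -1, 0, 0, 0]]

```text
time: 17.77
tool_pos: [0.5286, 0.2724, 0.3866]
ee_rot: [-3.141, -0.004, 0.133]
wrist_force: [0.0, 0.2, 0.5]
width: 0.0941
```

```bash
python3 snap.py wrist w10;python3 - <<'E'
from h import *
p,d,W,hsv=meas("pics/w10.npz")
rep("rd",W[near(W,d,.5285,.2725,.03,.143,.16)])
print(inc([.5285,.2724,.386],.133,[.611,-.034,.33],.133))
from bench import robot
print(robot.get_obs()["joint_positions"])
E
```

```text
17.8167 [0.52832303 0.27232102 0.38438679] [ 3.14157449e+00 -2.29795686e-04  1.33310807e-01] [-0.01195587  0.1610577  -0.45904944] 0.09400518068957303 cam [0.599 0.283 0.367]
rd 974 [0.5294 0.2732 0.1497] med 0.15 rect [528.8 273. ] [25.3 25.1] 8.37
[ 0.4114  3.1463  0.56   -0.    ]
[ 3.80575088e-01  1.90616947e-01  1.29466836e+00 -7.41280514e-05
  1.65608899e+00  1.81805429e+00]
```

View pics/w10.png

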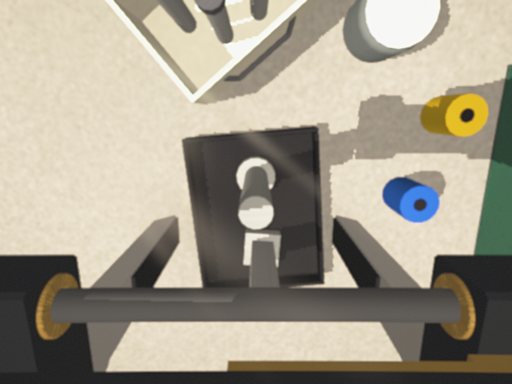

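Both punches stand in the tray (round at (256,190), square behind it at (262,250)). Next is the button: translate above it, then turn the jaws 90°.

Emit:
move_arm:
  increments:
    - [[1, 0.05, 0.38, 0, 0, 0, 0], [1, 0.1, 0.787, 0, 0, 0, 0], [1, 0.1, 0.787, 0, 0, 0, 0]]

```text
time: 18.07
tool_pos: [0.5499, 0.1906, 0.3817]
ee_rot: [3.137, 0.004, 0.127]
wrist_force: [0.3, 0.5, -1.0]
width: 0.0938
```

Emit:
move_arm:
  increments:
    - [[1, 0.05, 0.38, 0, 0, 0, 0], [1, 0.1, 0.787, 0, 0, 0, 0], [1, 0.1, 0.787, 0, 0, 0, 0]]

```text
time: 18.32
tool_pos: [0.5702, 0.1136, 0.3818]
ee_rot: [3.138, 0.004, 0.126]
wrist_force: [-0.1, 1.1, 0.1]
width: 0.0939
```

Emit:
move_arm:
  increments:
    - [[1, 0.05, 0.38, 0, 0, 0, 0], [1, 0.1, 0.787, 0, 0, 0, 0], [1, 0.1, 0.787, 0, 0, 0, 0]]

```text
time: 18.57
tool_pos: [0.5904, 0.037, 0.3818]
ee_rot: [3.138, 0.004, 0.126]
wrist_force: [-0.0, 0.5, 0.3]
width: 0.0938
```

Emit:
move_arm:
  increments:
    - [[1, 0.05, 0.38, 0, 0, 0, -0.07], [1, 0.11, 0.785, 0, 0, 0, -0.15], [1, 0.11, 0.785, 0, 0, 0, -0.22], [1, 0.11, 0.785, 0, 0, 0, -0.3], [1, 0.11, 0.785, 0, 0, 0, -0.4], [1, 0.11, 0.785, 0, 0, 0, -0.5], [1, 0.11, 0.785, 0, 0, 0, -0.5]]

```text
time: 19.15
tool_pos: [0.6107, -0.0334, 0.3823]
ee_rot: [-3.138, 0.002, 0.924]
wrist_force: [-0.9, -0.1, 0.1]
width: 0.0938
```

Emit:
move_arm:
  increments:
    - [[1, 0, 0, 0, 0, 0, -0.08], [1, 0, 0, 0, 0, 0, -0.16], [1, 0, 0, 0, 0, 0, -0.24], [1, 0, 0, 0, 0, 0, -0.32], [1, 0, 0, 0, 0, 0, -0.4], [1, 0, 0, 0, 0, 0, -0.5], [1, 0, 0, 0, 0, 0, -0.5], [1, 0, 0, 0, 0, 0, -0.5]]

```text
time: 19.82
tool_pos: [0.6107, -0.0332, 0.3825]
ee_rot: [-3.138, -0.001, 1.705]
wrist_force: [0.4, -1.4, 0.1]
width: 0.094
```

```bash
python3 snap.py wrist w11;python3 - <<'E'
from h import *
p,d,W,hsv=meas("pics/w11.npz")
g=(hsv[...,0]>60)&(hsv[...,0]<95)&(hsv[...,1]>80)
rep("btn",W[near(W,d,.611,-.034,.026,.05,.0585)&~g])
rep("lane",W[near(W,d,.57,-.04,.3,.055,.066)&g])
from bench import robot
o=robot.get_obs();print(inc(o["tool_pos"],o["ee_rot"][2],[.611,-.034,.219],.136+np.pi/2))
E
```

```text
19.8667 [ 0.61070539 -0.03329141  0.38275296] [-3.13860629e+00 -1.10802722e-03  1.70331805e+00] [ 0.52261671 -0.03621124 -0.31364026] 0.09394165241733202 cam [0.601 0.038 0.363]
btn 1279 [ 0.6118 -0.0332  0.055 ] med 0.0551 rect [611.8 -33.7] [40.9 40.6] 43.06
lane 1309 [ 0.6133 -0.0298  0.0596] med 0.0599 rect [575.6 -34.7] [226.  73.] 7.94
[-0.0074  0.002   1.6375 -0.0022]
```

View pics/w11.png

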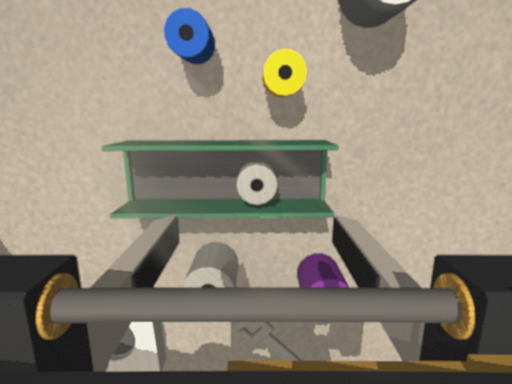

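The button is at (258,185) between the jaws, which will close along the lane. The fingers will drop inside the channel. I'm descending in stages.

Emit:
move_arm:
  increments:
    - [[1, 0, 0.008, 0.25, 0, 0, 0], [1, 0, 0.008, 0.5, 0, 0, 0], [1, 0, 0.008, 0.75, 0, 0, 0], [1, 0, 0.008, 1, 0, 0, 0], [1, 0, 0.008, 1, 0, 0, 0], [1, 0, 0.008, 1, 0, 0, 0]]

```text
time: 20.37
tool_pos: [0.611, -0.0336, 0.2823]
ee_rot: [-3.136, -0.002, 1.703]
wrist_force: [-0.4, -1.0, 0.5]
width: 0.094
```

```bash
python3 snap.py wrist w12
```

```text
20.4167 [ 0.61167257 -0.03366848  0.28466996] [-3.14087833e+00 -2.63351847e-04  1.70358683e+00] [-0.19262792  0.02067749  0.23621694] 0.09417982801670495 cam [0.602 0.037 0.262]
```

View pics/w12.png

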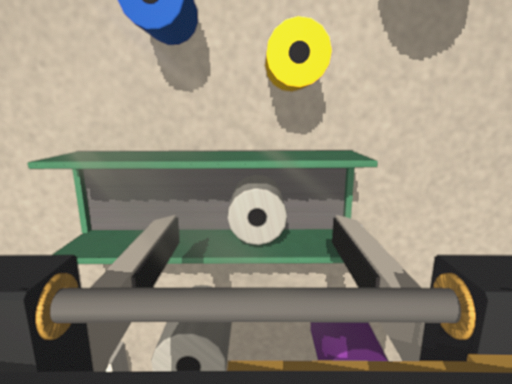

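Emit:
move_arm:
  increments:
    - [[1, 0, 0, 0.15, 0, 0, 0], [1, 0, 0, 0.3, 0, 0, 0], [1, 0, 0, 0.45, 0, 0, 0], [1, 0, 0, 0.58, 0, 0, 0], [1, 0, 0, 0.64, 0, 0, 0], [1, 0, 0, 0.64, 0, 0, 0], [1, 0, 0, 0.64, 0, 0, 0]]

```text
time: 21.0
tool_pos: [0.612, -0.034, 0.2215]
ee_rot: [3.141, 0.0, 1.704]
wrist_force: [-0.3, -0.1, 0.1]
width: 0.0943
```

Emit:
move_arm:
  increments:
    - [[0, 0, 0, 0, 0, 0, 0], [0, 0, 0, 0, 0, 0, 0], [0, 0, 0, 0, 0, 0, 0], [0, 0, 0, 0, 0, 0, 0], [0, 0, 0, 0, 0, 0, 0], [0, 0, 0, 0, 0, 0, 0], [0, 0, 0, 0, 0, 0, 0], [0, 0, 0, 0, 0, 0, 0]]

```text
time: 21.67
tool_pos: [0.6116, -0.0339, 0.2206]
ee_rot: [-3.141, 0.0, 1.704]
wrist_force: [0.1, -0.5, 0.1]
width: 0.0442
```

Emit:
move_arm:
  increments:
    - [[0, 0, 0, 0, 0, 0, 0], [0, 0, 0, 0, 0, 0, 0], [0, 0, 0, 0, 0, 0, 0]]

```text
time: 21.92
tool_pos: [0.6114, -0.034, 0.2206]
ee_rot: [-3.141, 0.0, 1.704]
wrist_force: [-0.8, -0.5, 0.9]
width: 0.0413
```

```bash
python3 snap.py wrist w13
```

```text
21.9667 [ 0.61140867 -0.03395741  0.22062246] [-3.14076685e+00  3.48529880e-05  1.70403335e+00] [-2.53570681 -0.11325944  1.12109937] 0.04171151289972039 cam [0.602 0.037 0.201]
```

View pics/w13.png

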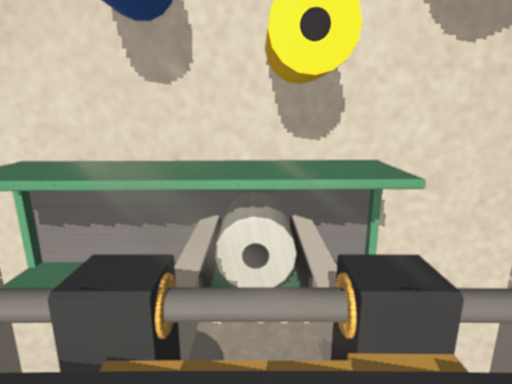

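Gripped at width 41.7 mm. I'll lift, then carry it to the nest.

Emit:
move_arm:
  increments:
    - [[0, 0, 0, -0.08, 0, 0, 0], [0, 0, 0, -0.2, 0, 0, 0], [0, 0, 0, -0.4, 0, 0, 0], [0, 0, 0, -0.6, 0, 0, 0], [0, 0, 0, -0.8, 0, 0, 0], [0, 0, 0, -0.95, 0, 0, 0], [0, 0, 0, -1, 0, 0, 0], [0, 0, 0, -1, 0, 0, 0]]

```text
time: 22.63
tool_pos: [0.612, -0.0339, 0.323]
ee_rot: [3.137, 0.001, 1.704]
wrist_force: [0.5, 0.4, -5.1]
width: 0.0415
```

Emit:
move_arm:
  increments:
    - [[0, -0.1, -0.09, 0, 0, 0, 0], [0, -0.28, -0.25, 0, 0, 0, 0], [0, -0.48, -0.43, 0, 0, 0, 0], [0, -0.69, -0.61, 0, 0, 0, 0]]

```text
time: 22.97
tool_pos: [0.5588, -0.1111, 0.3182]
ee_rot: [-3.137, -0.001, 1.705]
wrist_force: [-1.2, -0.5, -4.7]
width: 0.0419
```

Emit:
move_arm:
  increments:
    - [[0, -0.17, -0.15, 0, 0, 0, 0], [0, -0.34, -0.3, 0, 0, 0, 0], [0, -0.52, -0.46, 0, 0, 0, 0], [0, -0.69, -0.61, 0, 0, 0, 0]]

```text
time: 23.3
tool_pos: [0.5071, -0.1882, 0.3185]
ee_rot: [-3.138, -0.002, 1.704]
wrist_force: [-0.2, 0.5, -4.8]
width: 0.0414
```

Emit:
move_arm:
  increments:
    - [[0, -0.17, -0.15, 0, 0, 0, 0], [0, -0.34, -0.3, 0, 0, 0, 0], [0, -0.52, -0.46, 0, 0, 0, 0], [0, -0.65, -0.57, 0, 0, 0, 0], [0, -0.695, -0.61, 0, 0, 0, 0], [0, -0.695, -0.61, 0, 0, 0, 0], [0, -0.695, -0.61, 0, 0, 0, 0]]

```text
time: 23.88
tool_pos: [0.4575, -0.2637, 0.3196]
ee_rot: [-3.141, -0.002, 1.703]
wrist_force: [-0.1, -0.3, -5.4]
width: 0.041
```

```bash
python3 snap.py wrist w14; python3 snap.py scene s14;python3 - <<'E'
from h import *
p,d,W,hsv=meas("pics/w14.npz")
rep("nest",W[near(W,d,.458,-.265,.1,.024,.034)])
E
```

```text
23.9333 [ 0.45785631 -0.26331447  0.31990895] [-3.14110402e+00 -1.57497513e-03  1.70438004e+00] [-0.37355782  0.6360197  -4.8572787 ] 0.04163605783455596 cam [ 0.448 -0.193  0.3  ]
23.9833 [ 0.45809097 -0.26311979  0.32015612] [-3.14131861e+00 -1.10042921e-03  1.70502828e+00] [ 0.13657527 -1.12157821 -5.16411128] 0.041780627984476196 cam [0.832 0.5   0.946]
nest 7511 [ 0.455  -0.2398  0.0281] med 0.0281 rect [ 456.3 -254.3] [110.2  92.4] 11.23
```

View pics/w14.png

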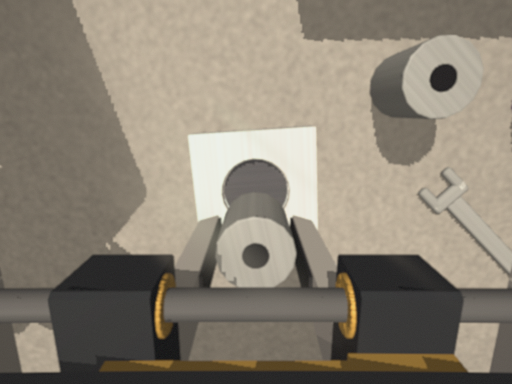

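View pics/s14.png

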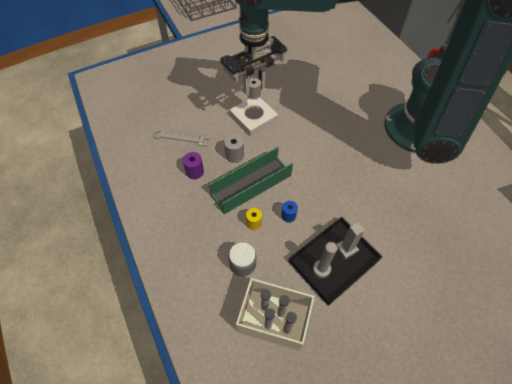

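The button hangs over the recess (256,188) and both punches stand in the tray. I'll lower it.

Emit:
move_arm:
  increments:
    - [[0, 0, 0, 0.08, 0, 0, 0], [0, 0, 0, 0.22, 0, 0, 0], [0, 0, 0, 0.38, 0, 0, 0], [0, 0, 0, 0.54, 0, 0, 0], [0, 0, 0, 0.68, 0, 0, 0], [0, 0, 0, 0.78, 0, 0, 0], [0, 0, 0, 0.83, 0, 0, 0], [0, 0, 0, 0.83, 0, 0, 0]]

```text
time: 24.65
tool_pos: [0.4579, -0.2633, 0.2368]
ee_rot: [-3.14, -0.001, 1.705]
wrist_force: [-0.2, 0.7, -4.6]
width: 0.0417
```

Emit:
move_arm:
  increments:
    - [[0, 0, 0, 0.005, 0, 0, 0], [0, 0, 0, 0.01, 0, 0, 0], [0, 0, 0, 0.01, 0, 0, 0], [0, 0, 0, 0.01, 0, 0, 0]]

```text
time: 24.98
tool_pos: [0.458, -0.264, 0.2373]
ee_rot: [3.141, 0.001, 1.704]
wrist_force: [0.5, -0.3, -5.0]
width: 0.042
```

Emit:
move_arm:
  increments:
    - [[0, 0, 0, 0.005, 0, 0, 0], [0, 0, 0, 0.01, 0, 0, 0], [0, 0, 0, 0.01, 0, 0, 0], [0, 0, 0, 0.01, 0, 0, 0]]

```text
time: 25.32
tool_pos: [0.4577, -0.2639, 0.2356]
ee_rot: [-3.141, 0.0, 1.704]
wrist_force: [0.6, 0.0, -5.1]
width: 0.0413
```

Emit:
move_arm:
  increments:
    - [[0, 0, 0, 0.005, 0, 0, 0], [0, 0, 0, 0.01, 0, 0, 0], [0, 0, 0, 0.01, 0, 0, 0], [0, 0, 0, 0.01, 0, 0, 0]]

```text
time: 25.65
tool_pos: [0.4578, -0.2639, 0.2355]
ee_rot: [3.142, 0.0, 1.704]
wrist_force: [-1.4, 1.4, 2.7]
width: 0.0413
```

Emit:
move_arm:
  increments:
    - [[0, 0, 0, 0.005, 0, 0, 0], [0, 0, 0, 0.005, 0, 0, 0], [0, 0, 0, 0.005, 0, 0, 0]]

```text
time: 25.9
tool_pos: [0.4578, -0.2639, 0.2355]
ee_rot: [3.141, 0.001, 1.704]
wrist_force: [-2.9, 2.1, 5.3]
width: 0.0417
```

Contact with the recess floor. Release and rise.

Emit:
move_arm:
  increments:
    - [[1, 0, 0, 0, 0, 0, 0], [1, 0, 0, 0, 0, 0, 0], [1, 0, 0, 0, 0, 0, 0], [1, 0, 0, 0, 0, 0, 0], [1, 0, 0, 0, 0, 0, 0], [1, 0, 0, 0, 0, 0, 0], [1, 0, 0, 0, 0, 0, 0], [1, 0, 0, 0, 0, 0, 0]]

```text
time: 26.57
tool_pos: [0.4578, -0.2639, 0.2341]
ee_rot: [-3.142, 0.0, 1.704]
wrist_force: [-0.0, -0.8, 0.6]
width: 0.0913
```

Emit:
move_arm:
  increments:
    - [[1, 0, 0, -0.2, 0, 0, 0], [1, 0, 0, -0.45, 0, 0, 0], [1, 0, 0, -0.7, 0, 0, 0], [1, 0, 0, -1, 0, 0, 0], [1, 0, 0, -1, 0, 0, 0], [1, 0, 0, -1, 0, 0, 0]]

```text
time: 27.07
tool_pos: [0.4582, -0.2642, 0.3365]
ee_rot: [3.138, 0.004, 1.704]
wrist_force: [0.6, -0.5, -0.0]
width: 0.094
```

```bash
python3 snap.py wrist w15;python3 - <<'E'
from h import *
p,d,W,hsv=meas("pics/w15.npz")
rep("btn",W[near(W,d,.458,-.264,.03,.063,.08)])
E
```

```text
27.1167 [ 0.45779466 -0.26389937  0.33438043] [3.14082911e+00 8.59427693e-04 1.70402592e+00] [-0.20942797 -0.46710242  0.30338623] 0.0941798291531688 cam [ 0.449 -0.193  0.316]
btn 1940 [ 0.4586 -0.2628  0.0699] med 0.07 rect [ 458.6 -263.7] [41.1 41. ] 20.89
```

View pics/w15.png

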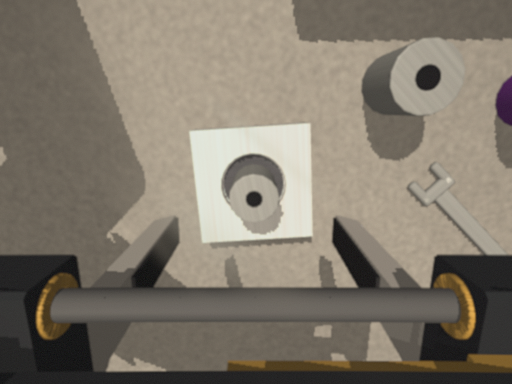

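The button is seated: its top is at z = 0.070, with its centre about 1 mm from the recess centre. Now I go back to the tray for the round punch.

Emit:
move_arm:
  increments:
    - [[1, 0.2, 0.05, -0.3, 0, 0, 0], [1, 0.5, 0.15, -0.65, 0, 0, 0], [1, 0.871, 0.237, -0.65, 0, 0, 0], [1, 0.871, 0.237, -0.65, 0, 0, 0]]

```text
time: 27.45
tool_pos: [0.4704, -0.1698, 0.4004]
ee_rot: [3.138, -0.002, 1.71]
wrist_force: [-0.5, 0.5, 0.8]
width: 0.0942
```

Emit:
move_arm:
  increments:
    - [[1, 0.4, 0.11, 0, 0, 0, 0], [1, 0.8, 0.22, 0, 0, 0, 0], [1, 0.871, 0.237, 0, 0, 0, 0]]

```text
time: 27.7
tool_pos: [0.4816, -0.0808, 0.3967]
ee_rot: [-3.139, -0.005, 1.709]
wrist_force: [-0.4, 0.2, 0.6]
width: 0.094
```

Emit:
move_arm:
  increments:
    - [[1, 0.4, 0.11, 0, 0, 0, 0], [1, 0.8, 0.22, 0, 0, 0, 0], [1, 0.871, 0.237, 0, 0, 0, 0]]

```text
time: 27.95
tool_pos: [0.4935, 0.0085, 0.3968]
ee_rot: [-3.138, -0.004, 1.71]
wrist_force: [-0.6, -0.6, -0.0]
width: 0.0936
```

Emit:
move_arm:
  increments:
    - [[1, 0.4, 0.11, 0, 0, 0, 0], [1, 0.8, 0.22, 0, 0, 0, 0], [1, 0.871, 0.237, 0, 0, 0, 0]]

```text
time: 28.2
tool_pos: [0.5056, 0.0977, 0.3968]
ee_rot: [-3.138, -0.003, 1.709]
wrist_force: [0.9, 0.4, 0.0]
width: 0.0941
```

Emit:
move_arm:
  increments:
    - [[1, 0.4, 0.11, 0, 0, 0, 0], [1, 0.8, 0.22, 0, 0, 0, 0], [1, 0.871, 0.237, 0, 0, 0, 0]]

```text
time: 28.45
tool_pos: [0.5176, 0.187, 0.3967]
ee_rot: [-3.138, -0.002, 1.709]
wrist_force: [-0.5, 0.9, 0.3]
width: 0.0941
```

Emit:
move_arm:
  increments:
    - [[1, 0.4, 0.11, 0, 0, 0, 0.08], [1, 0.8, 0.22, 0, 0, 0, 0.16], [1, 0.871, 0.237, 0, 0, 0, 0.24], [1, 0.871, 0.237, 0, 0, 0, 0.32], [1, 0.871, 0.237, 0, 0, 0, 0.4], [1, 0.871, 0.237, 0, 0, 0, 0.5], [1, 0.871, 0.237, 0, 0, 0, 0.5]]

```text
time: 29.03
tool_pos: [0.5299, 0.2718, 0.3971]
ee_rot: [-3.141, 0.004, 0.913]
wrist_force: [-0.3, 1.0, -1.1]
width: 0.0937
```

Emit:
move_arm:
  increments:
    - [[1, 0, 0, 0, 0, 0, 0.08], [1, 0, 0, 0, 0, 0, 0.16], [1, 0, 0, 0, 0, 0, 0.24], [1, 0, 0, 0, 0, 0, 0.32], [1, 0, 0, 0, 0, 0, 0.4], [1, 0, 0, 0, 0, 0, 0.5], [1, 0, 0, 0, 0, 0, 0.5], [1, 0, 0, 0, 0, 0, 0.5]]

```text
time: 29.7
tool_pos: [0.5298, 0.2715, 0.3973]
ee_rot: [3.14, 0.003, 0.132]
wrist_force: [1.0, 0.3, 0.7]
width: 0.0941
```

```bash
python3 snap.py wrist w16;python3 - <<'E'
from h import *
p,d,W,hsv=meas("pics/w16.npz")
rep("rd",W[near(W,d,.5285,.2725,.03,.143,.16)])
from bench import robot
o=robot.get_obs();print(inc(o["tool_pos"],o["ee_rot"][2],[.529,.2729,.2858],.133))
E
```

```text
29.75 [0.52977304 0.27174624 0.39754594] [3.14007175e+00 2.52592393e-03 1.33405476e-01] [-0.82686442  0.19228682  0.13184219] 0.09395247057067002 cam [0.6   0.282 0.377]
rd 897 [0.5294 0.2733 0.1497] med 0.1499 rect [528.6 273.2] [25.1 25.3] 53.49
[-6.1000e-03 -1.2500e-02  1.1175e+00  3.0000e-04]
```

View pics/w16.png

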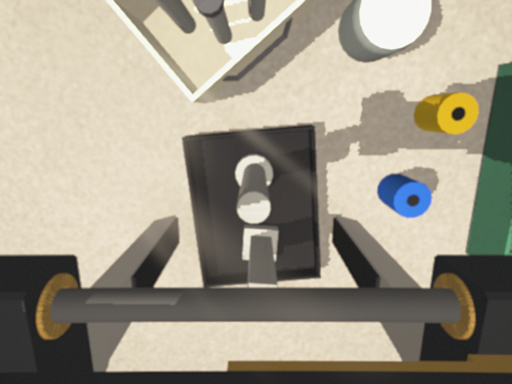

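Emit:
move_arm:
  increments:
    - [[1, -0.012, -0.008, 0.15, 0, 0, 0], [1, -0.012, -0.008, 0.4, 0, 0, 0], [1, -0.012, -0.008, 0.65, 0, 0, 0], [1, -0.012, -0.008, 0.85, 0, 0, 0], [1, -0.012, -0.008, 0.95, 0, 0, 0], [1, -0.012, -0.008, 1, 0, 0, 0], [1, -0.012, -0.008, 1, 0, 0, 0]]

```text
time: 30.33
tool_pos: [0.528, 0.2731, 0.2977]
ee_rot: [3.141, 0.003, 0.134]
wrist_force: [-0.2, -0.1, 0.1]
width: 0.094
```

Emit:
move_arm:
  increments:
    - [[1, 0, 0, 0.12, 0, 0, 0], [1, 0, 0, 0.12, 0, 0, 0], [1, 0, 0, 0.12, 0, 0, 0], [1, 0, 0, 0.12, 0, 0, 0]]

```text
time: 30.67
tool_pos: [0.5282, 0.2737, 0.2879]
ee_rot: [-3.141, -0.001, 0.133]
wrist_force: [-0.2, 0.0, -0.3]
width: 0.0938
```

```bash
python3 snap.py wrist w17
```

```text
30.7167 [0.52820401 0.27370501 0.28806715] [-3.14128074e+00 -1.57362947e-03  1.33398934e-01] [-0.65411017  0.29062574 -0.20225544] 0.0941155125147423 cam [0.599 0.284 0.268]
```

View pics/w17.png

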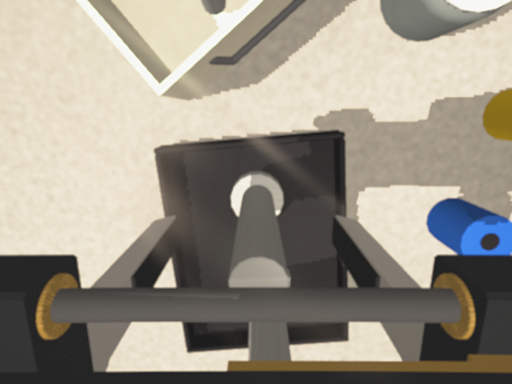

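Emit:
move_arm:
  increments:
    - [[0, 0, 0, 0, 0, 0, 0], [0, 0, 0, 0, 0, 0, 0], [0, 0, 0, 0, 0, 0, 0], [0, 0, 0, 0, 0, 0, 0], [0, 0, 0, 0, 0, 0, 0], [0, 0, 0, 0, 0, 0, 0], [0, 0, 0, 0, 0, 0, 0], [0, 0, 0, 0, 0, 0, 0]]

```text
time: 31.38
tool_pos: [0.528, 0.2736, 0.2871]
ee_rot: [3.141, 0.0, 0.133]
wrist_force: [0.5, 0.1, 0.2]
width: 0.044
```

Emit:
move_arm:
  increments:
    - [[0, 0, 0, 0, 0, 0, 0], [0, 0, 0, 0, 0, 0, 0], [0, 0, 0, 0, 0, 0, 0], [0, 0, 0, 0, 0, 0, 0], [0, 0, 0, 0, 0, 0, 0], [0, 0, 0, 0, 0, 0, 0]]

```text
time: 31.88
tool_pos: [0.5281, 0.2734, 0.2871]
ee_rot: [3.141, 0.0, 0.133]
wrist_force: [-0.7, -1.2, -0.0]
width: 0.025
```

Emit:
move_arm:
  increments:
    - [[0, 0, 0, -0.08, 0, 0, 0], [0, 0, 0, -0.2, 0, 0, 0], [0, 0, 0, -0.4, 0, 0, 0], [0, 0, 0, -0.6, 0, 0, 0], [0, 0, 0, -0.8, 0, 0, 0], [0, 0, 0, -0.95, 0, 0, 0], [0, 0, 0, -1, 0, 0, 0], [0, 0, 0, -1, 0, 0, 0]]

```text
time: 32.55
tool_pos: [0.5281, 0.2738, 0.3888]
ee_rot: [-3.141, -0.003, 0.134]
wrist_force: [-0.1, -0.9, -7.0]
width: 0.0248
```

```bash
python3 snap.py wrist w18;python3 - <<'E'
from h import *
print(inc([.5282,.2735,.386],.1333,[.5541,-.0405,.386],.1335))
E
```

```text
32.6 [0.52790918 0.27367967 0.3870351 ] [-3.14152059e+00  1.89068232e-04  1.33416221e-01] [ 0.52840823 -0.57237761 -9.32471658] 0.02493213995030422 cam [0.598 0.284 0.369]
[-1.6060e-01  3.1466e+00 -0.0000e+00 -1.0000e-04]
```

View pics/w18.png

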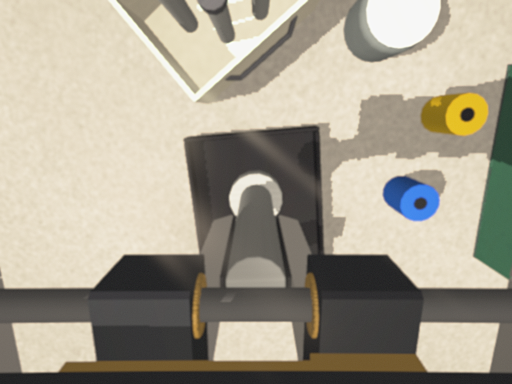

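Emit:
move_arm:
  increments:
    - [[0, 0, 0.08, 0, 0, 0, 0], [0, -0.01, 0.25, 0, 0, 0, 0], [0, -0.02, 0.45, 0, 0, 0, 0], [0, -0.03, 0.65, 0, 0, 0, 0], [0, -0.04, 0.787, 0, 0, 0, 0]]

```text
time: 33.02
tool_pos: [0.5344, 0.193, 0.3849]
ee_rot: [3.139, 0.004, 0.132]
wrist_force: [0.3, 0.4, -6.8]
width: 0.0252
```

Emit:
move_arm:
  increments:
    - [[0, -0.01, 0.19, 0, 0, 0, 0], [0, -0.02, 0.38, 0, 0, 0, 0], [0, -0.03, 0.58, 0, 0, 0, 0], [0, -0.04, 0.787, 0, 0, 0, 0]]

```text
time: 33.35
tool_pos: [0.5407, 0.1154, 0.3856]
ee_rot: [-3.141, 0.003, 0.133]
wrist_force: [0.7, -0.6, -7.8]
width: 0.025
```

Emit:
move_arm:
  increments:
    - [[0, -0.01, 0.19, 0, 0, 0, 0], [0, -0.02, 0.38, 0, 0, 0, 0], [0, -0.03, 0.58, 0, 0, 0, 0], [0, -0.04, 0.787, 0, 0, 0, 0]]

```text
time: 33.68
tool_pos: [0.5471, 0.0368, 0.3857]
ee_rot: [-3.141, 0.003, 0.133]
wrist_force: [-0.2, -0.4, -7.3]
width: 0.0249
```

Emit:
move_arm:
  increments:
    - [[0, -0.01, 0.19, 0, 0, 0, 0], [0, -0.02, 0.38, 0, 0, 0, 0], [0, -0.03, 0.58, 0, 0, 0, 0], [0, -0.04, 0.72, 0, 0, 0, 0], [0, -0.04, 0.785, 0, 0, 0, 0], [0, -0.04, 0.785, 0, 0, 0, 0], [0, -0.04, 0.785, 0, 0, 0, 0]]

```text
time: 34.27
tool_pos: [0.5539, -0.0401, 0.3867]
ee_rot: [-3.14, 0.001, 0.133]
wrist_force: [-0.2, -0.2, -8.5]
width: 0.0253
```

```bash
python3 snap.py wrist w19;
```

```text
34.3167 [ 0.55387587 -0.0396608   0.38685645] [-3.14023455e+00  4.70827448e-04  1.33955978e-01] [ 1.17175423e-03  1.86566851e-01 -9.00622158e+00] 0.024967636129992622 cam [ 0.624 -0.03   0.367]
```

View pics/w19.png

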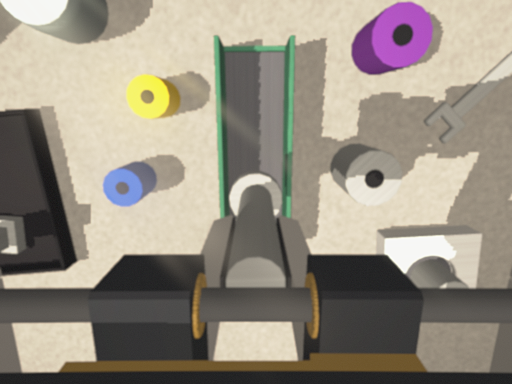

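The punch is over the middle place, with its foot between the walls at (255,192). I'm lowering it.

Emit:
move_arm:
  increments:
    - [[0, 0, 0.004, 0.1, 0, 0, 0], [0, 0, 0.004, 0.3, 0, 0, 0], [0, 0, 0.004, 0.5, 0, 0, 0], [0, 0, 0.004, 0.7, 0, 0, 0], [0, 0, 0.004, 0.85, 0, 0, 0], [0, 0, 0.004, 0.95, 0, 0, 0], [0, 0, 0.004, 0.98, 0, 0, 0], [0, 0, 0.004, 0.98, 0, 0, 0]]

```text
time: 34.98
tool_pos: [0.5539, -0.0401, 0.2884]
ee_rot: [-3.141, 0.001, 0.134]
wrist_force: [-0.1, 0.9, -8.4]
width: 0.025
```

Emit:
move_arm:
  increments:
    - [[0, 0, 0, 0.01, 0, 0, 0], [0, 0, 0, 0.015, 0, 0, 0], [0, 0, 0, 0.015, 0, 0, 0], [0, 0, 0, 0.015, 0, 0, 0]]

```text
time: 35.32
tool_pos: [0.5542, -0.0408, 0.2884]
ee_rot: [3.141, -0.001, 0.133]
wrist_force: [-1.1, -0.0, -8.0]
width: 0.0252
```

Emit:
move_arm:
  increments:
    - [[0, 0, 0, 0.005, 0, 0, 0], [0, 0, 0, 0.01, 0, 0, 0], [0, 0, 0, 0.01, 0, 0, 0], [0, 0, 0, 0.01, 0, 0, 0]]

```text
time: 35.65
tool_pos: [0.5541, -0.0408, 0.287]
ee_rot: [3.141, -0.001, 0.133]
wrist_force: [0.7, 0.6, -6.4]
width: 0.0246
```

Emit:
move_arm:
  increments:
    - [[0, 0, 0, 0.005, 0, 0, 0], [0, 0, 0, 0.008, 0, 0, 0], [0, 0, 0, 0.008, 0, 0, 0], [0, 0, 0, 0.008, 0, 0, 0]]

```text
time: 35.98
tool_pos: [0.5542, -0.0408, 0.2869]
ee_rot: [3.141, -0.001, 0.133]
wrist_force: [-1.5, 0.5, -0.6]
width: 0.0248
```

Emit:
move_arm:
  increments:
    - [[1, 0, 0, 0, 0, 0, 0], [1, 0, 0, 0, 0, 0, 0], [1, 0, 0, 0, 0, 0, 0], [1, 0, 0, 0, 0, 0, 0], [1, 0, 0, 0, 0, 0, 0], [1, 0, 0, 0, 0, 0, 0], [1, 0, 0, 0, 0, 0, 0], [1, 0, 0, 0, 0, 0, 0]]

```text
time: 36.65
tool_pos: [0.554, -0.0407, 0.2858]
ee_rot: [3.142, 0.0, 0.133]
wrist_force: [-0.5, 0.5, -0.6]
width: 0.0749
```

Emit:
move_arm:
  increments:
    - [[1, 0, 0, -0.25, 0, 0, 0], [1, 0, 0, -0.5, 0, 0, 0], [1, 0, 0, -0.75, 0, 0, 0], [1, 0, 0, -1, 0, 0, 0], [1, 0, 0, -1, 0, 0, 0], [1, 0, 0, -1, 0, 0, 0]]

```text
time: 37.15
tool_pos: [0.5542, -0.0408, 0.3876]
ee_rot: [3.14, -0.004, 0.133]
wrist_force: [0.4, 1.0, 0.3]
width: 0.0938
```

```bash
python3 snap.py wrist w20;python3 - <<'E'
from h import *
p,d,W,hsv=meas("pics/w20.npz")
rep("rd",W[near(W,d,.554,-.04,.03,.145,.16)])
from bench import robot
o=robot.get_obs();print(inc(o["tool_pos"],o["ee_rot"][2],[.4399,.2532,.376],.061))
E
```

```text
37.2 [ 0.5539572  -0.04071374  0.38558411] [ 3.14142266e+00 -2.09168813e-04  1.33317666e-01] [ 0.30280067 -0.40608286 -0.86031922] 0.09385993483096153 cam [ 0.625 -0.031  0.368]
rd 950 [ 0.5554 -0.04    0.1499] med 0.15 rect [554.9 -40. ] [25.6 25.1] 6.78
[-0.7398 -3.0647  0.0958  0.046 ]
```

View pics/w20.png

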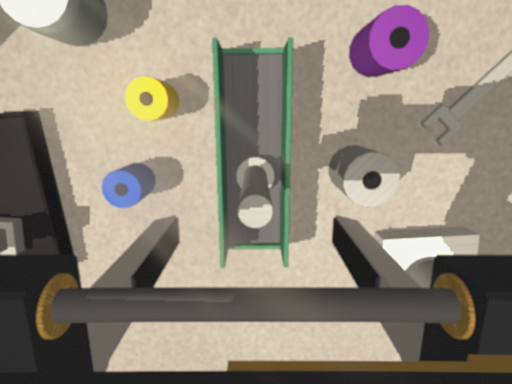

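The round punch is back within about 1 mm of where it stood. Next is the square punch.

Emit:
move_arm:
  increments:
    - [[1, -0.09, -0.38, 0, 0, 0, 0], [1, -0.185, -0.766, 0, 0, 0, 0], [1, -0.185, -0.766, 0, 0, 0, 0]]

```text
time: 37.45
tool_pos: [0.5234, 0.037, 0.3835]
ee_rot: [-3.137, 0.005, 0.139]
wrist_force: [0.3, 0.1, -0.3]
width: 0.0942
```

Emit:
move_arm:
  increments:
    - [[1, -0.09, -0.38, 0, 0, 0, 0], [1, -0.185, -0.766, 0, 0, 0, 0], [1, -0.185, -0.766, 0, 0, 0, 0]]

```text
time: 37.7
tool_pos: [0.4948, 0.1106, 0.3837]
ee_rot: [-3.138, 0.005, 0.14]
wrist_force: [-1.3, 0.2, -0.1]
width: 0.0942
```

Emit:
move_arm:
  increments:
    - [[1, -0.09, -0.38, 0, 0, 0, 0], [1, -0.185, -0.766, 0, 0, 0, 0], [1, -0.185, -0.766, 0, 0, 0, 0]]

```text
time: 37.95
tool_pos: [0.4663, 0.1838, 0.3839]
ee_rot: [-3.139, 0.004, 0.14]
wrist_force: [0.8, 0.6, 0.2]
width: 0.0938
```

Emit:
move_arm:
  increments:
    - [[1, -0.09, -0.38, 0, 0, 0, 0.046], [1, -0.185, -0.766, 0, 0, 0, 0.046], [1, -0.185, -0.766, 0, 0, 0, 0.046], [1, -0.185, -0.766, 0, 0, 0, 0.046], [1, -0.185, -0.766, 0, 0, 0, 0.046]]

```text
time: 38.37
tool_pos: [0.4402, 0.2526, 0.3844]
ee_rot: [3.14, 0.002, 0.062]
wrist_force: [0.6, -0.3, -0.6]
width: 0.0939
```

```bash
python3 snap.py wrist w21;python3 - <<'E'
from h import *
p,d,W,hsv=meas("pics/w21.npz")
rep("sq",W[near(W,d,.4401,.2535,.03,.126,.14)])
from bench import robot
o=robot.get_obs();print(inc(o["tool_pos"],o["ee_rot"][2],[.4400,.2534,.276],.061))
E
```

```text
38.4167 [0.44039663 0.25220629 0.38472907] [3.14006403e+00 1.55004508e-03 6.02531431e-02] [ 0.6107101  -0.26462896  0.11659159] 0.09388737427916151 cam [0.511 0.258 0.364]
sq 1050 [0.4408 0.2541 0.13  ] med 0.13 rect [440.5 253.9] [25.5 25.5] 3.06
[-3.2000e-03 -1.2200e-02  1.0873e+00 -5.0000e-04]
```

View pics/w21.png

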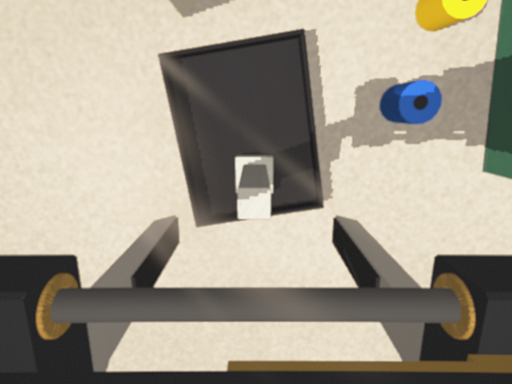

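Emit:
move_arm:
  increments:
    - [[1, -0.003, -0.008, 0.15, 0, 0, 0], [1, -0.003, -0.008, 0.4, 0, 0, 0], [1, -0.003, -0.008, 0.65, 0, 0, 0], [1, -0.003, -0.008, 0.85, 0, 0, 0], [1, -0.003, -0.008, 0.95, 0, 0, 0], [1, -0.003, -0.008, 1, 0, 0, 0], [1, -0.003, -0.008, 1, 0, 0, 0]]

```text
time: 39.0
tool_pos: [0.4399, 0.253, 0.2848]
ee_rot: [3.141, 0.002, 0.059]
wrist_force: [0.2, -0.7, -0.7]
width: 0.0942
```

Emit:
move_arm:
  increments:
    - [[1, 0, 0, 0.09, 0, 0, 0], [1, 0, 0, 0.09, 0, 0, 0], [1, 0, 0, 0.09, 0, 0, 0], [1, 0, 0, 0.09, 0, 0, 0]]

```text
time: 39.33
tool_pos: [0.4398, 0.254, 0.2777]
ee_rot: [-3.141, -0.001, 0.061]
wrist_force: [0.2, 0.1, 0.2]
width: 0.0941
```

```bash
python3 snap.py wrist w22
```

```text
39.3833 [0.43981363 0.25405218 0.27767691] [-3.14118163e+00 -1.52341207e-03  6.12431817e-02] [0.123833   0.32128391 0.1281837 ] 0.09402237255324065 cam [0.511 0.259 0.258]
```

View pics/w22.png

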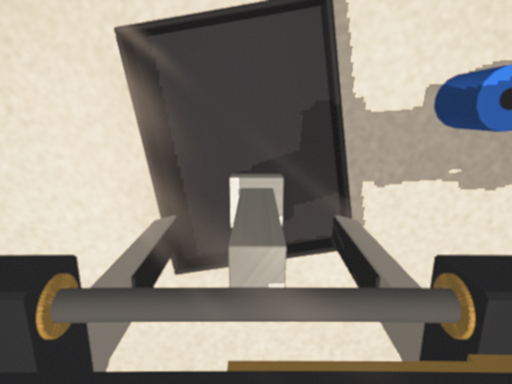

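The square punch is centred between the fingers (257,235). I'll close and lift.

Emit:
move_arm:
  increments:
    - [[0, 0, 0, 0, 0, 0, 0], [0, 0, 0, 0, 0, 0, 0], [0, 0, 0, 0, 0, 0, 0], [0, 0, 0, 0, 0, 0, 0], [0, 0, 0, 0, 0, 0, 0], [0, 0, 0, 0, 0, 0, 0], [0, 0, 0, 0, 0, 0, 0], [0, 0, 0, 0, 0, 0, 0]]

```text
time: 40.05
tool_pos: [0.4396, 0.2539, 0.2768]
ee_rot: [3.141, 0.0, 0.061]
wrist_force: [-0.5, -0.0, -0.0]
width: 0.0442
```

Emit:
move_arm:
  increments:
    - [[0, 0, 0, 0, 0, 0, 0], [0, 0, 0, 0, 0, 0, 0], [0, 0, 0, 0, 0, 0, 0], [0, 0, 0, 0, 0, 0, 0], [0, 0, 0, 0, 0, 0, 0], [0, 0, 0, 0, 0, 0, 0]]

```text
time: 40.55
tool_pos: [0.4396, 0.2538, 0.2768]
ee_rot: [3.141, 0.0, 0.061]
wrist_force: [0.2, -0.5, 0.0]
width: 0.0257
```

Emit:
move_arm:
  increments:
    - [[0, 0, 0, -0.08, 0, 0, 0], [0, 0, 0, -0.2, 0, 0, 0], [0, 0, 0, -0.4, 0, 0, 0], [0, 0, 0, -0.6, 0, 0, 0], [0, 0, 0, -0.8, 0, 0, 0], [0, 0, 0, -0.95, 0, 0, 0], [0, 0, 0, -1, 0, 0, 0], [0, 0, 0, -1, 0, 0, 0]]

```text
time: 41.22
tool_pos: [0.4397, 0.2541, 0.3788]
ee_rot: [-3.14, -0.003, 0.061]
wrist_force: [0.9, -0.3, -5.4]
width: 0.0256
```

```bash
python3 snap.py wrist w23;python3 - <<'E'
from h import *
from bench import robot
o=robot.get_obs();print(inc(o["tool_pos"],o["ee_rot"][2],[.4914,-.0490,o["tool_pos"][2]],.061))
E
```

```text
41.2667 [0.43952081 0.25391286 0.37705412] [-3.14144302e+00 -4.06051068e-04  6.10784631e-02] [-0.55839632 -0.76500188 -6.43205684] 0.02587611729406575 cam [0.511 0.259 0.359]
[ 0.3329  3.0551 -0.      0.    ]
```

View pics/w23.png

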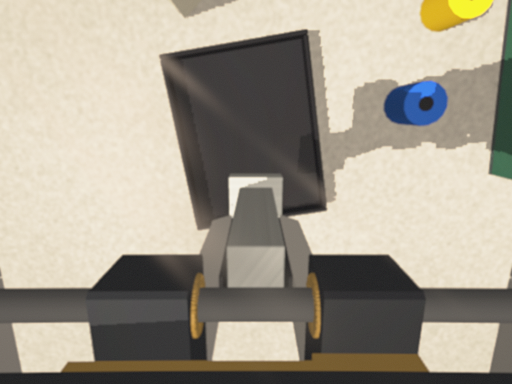

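Emit:
move_arm:
  increments:
    - [[0, 0.01, 0.08, 0, 0, 0, 0], [0, 0.03, 0.25, 0, 0, 0, 0], [0, 0.05, 0.45, 0, 0, 0, 0], [0, 0.07, 0.65, 0, 0, 0, 0], [0, 0.083, 0.764, 0, 0, 0, 0]]

```text
time: 41.68
tool_pos: [0.4525, 0.1761, 0.3749]
ee_rot: [3.139, 0.004, 0.059]
wrist_force: [0.5, 0.3, -5.8]
width: 0.0256
```

Emit:
move_arm:
  increments:
    - [[0, 0.02, 0.18, 0, 0, 0, 0], [0, 0.04, 0.36, 0, 0, 0, 0], [0, 0.06, 0.56, 0, 0, 0, 0], [0, 0.083, 0.764, 0, 0, 0, 0]]

```text
time: 42.02
tool_pos: [0.4653, 0.1014, 0.3755]
ee_rot: [-3.141, 0.002, 0.061]
wrist_force: [-0.1, -1.4, -5.7]
width: 0.0259
```

Emit:
move_arm:
  increments:
    - [[0, 0.02, 0.18, 0, 0, 0, 0], [0, 0.04, 0.36, 0, 0, 0, 0], [0, 0.06, 0.56, 0, 0, 0, 0], [0, 0.083, 0.764, 0, 0, 0, 0]]

```text
time: 42.35
tool_pos: [0.4782, 0.0256, 0.3756]
ee_rot: [-3.141, 0.002, 0.061]
wrist_force: [0.0, -0.3, -6.0]
width: 0.0258
```

Emit:
move_arm:
  increments:
    - [[0, 0.02, 0.18, 0, 0, 0, 0], [0, 0.04, 0.36, 0, 0, 0, 0], [0, 0.06, 0.56, 0, 0, 0, 0], [0, 0.075, 0.7, 0, 0, 0, 0], [0, 0.083, 0.764, 0, 0, 0, 0], [0, 0.083, 0.764, 0, 0, 0, 0], [0, 0.083, 0.764, 0, 0, 0, 0]]

```text
time: 42.93
tool_pos: [0.4912, -0.049, 0.3761]
ee_rot: [-3.14, 0.002, 0.06]
wrist_force: [0.2, -0.3, -6.2]
width: 0.0257
```

```bash
python3 snap.py wrist w24;
```

```text
42.9833 [ 0.49120003 -0.04860858  0.37630054] [-3.14036037e+00  1.10454601e-03  6.13632064e-02] [ 0.2183707   0.85303716 -6.07670538] 0.025770681395851005 cam [ 0.562 -0.044  0.356]
```

View pics/w24.png

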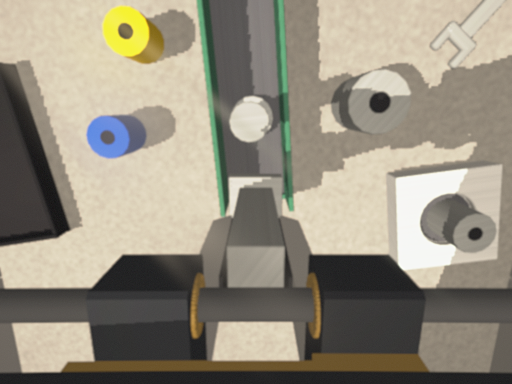

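The punch is over the front place, the round punch clear ahead at (251,120). The view matches the one from its first lift. I'm lowering it.

Emit:
move_arm:
  increments:
    - [[0, 0, 0, 0.1, 0, 0, 0], [0, 0, 0, 0.3, 0, 0, 0], [0, 0, 0, 0.5, 0, 0, 0], [0, 0, 0, 0.7, 0, 0, 0], [0, 0, 0, 0.85, 0, 0, 0], [0, 0, 0, 0.95, 0, 0, 0], [0, 0, 0, 0.98, 0, 0, 0], [0, 0, 0, 0.98, 0, 0, 0]]

```text
time: 43.65
tool_pos: [0.4912, -0.0486, 0.2782]
ee_rot: [-3.141, 0.001, 0.062]
wrist_force: [-0.3, 0.2, -5.4]
width: 0.026
```

Emit:
move_arm:
  increments:
    - [[0, 0, 0, 0.01, 0, 0, 0], [0, 0, 0, 0.015, 0, 0, 0], [0, 0, 0, 0.015, 0, 0, 0], [0, 0, 0, 0.015, 0, 0, 0]]

```text
time: 43.98
tool_pos: [0.4916, -0.0492, 0.2781]
ee_rot: [3.141, -0.001, 0.061]
wrist_force: [0.1, 0.5, -6.5]
width: 0.0259
```

Emit:
move_arm:
  increments:
    - [[0, 0, 0, 0.005, 0, 0, 0], [0, 0, 0, 0.01, 0, 0, 0], [0, 0, 0, 0.01, 0, 0, 0], [0, 0, 0, 0.01, 0, 0, 0]]

```text
time: 44.32
tool_pos: [0.4915, -0.0492, 0.2768]
ee_rot: [3.141, -0.001, 0.061]
wrist_force: [-0.1, -0.1, -4.2]
width: 0.0259
```

Emit:
move_arm:
  increments:
    - [[0, 0, 0, 0.004, 0, 0, 0], [0, 0, 0, 0.006, 0, 0, 0], [0, 0, 0, 0.006, 0, 0, 0], [0, 0, 0, 0.006, 0, 0, 0]]

```text
time: 44.65
tool_pos: [0.4915, -0.0492, 0.2768]
ee_rot: [3.141, -0.001, 0.061]
wrist_force: [-1.5, 0.0, 2.8]
width: 0.0257
```

Emit:
move_arm:
  increments:
    - [[1, 0, 0, 0, 0, 0, 0], [1, 0, 0, 0, 0, 0, 0], [1, 0, 0, 0, 0, 0, 0], [1, 0, 0, 0, 0, 0, 0], [1, 0, 0, 0, 0, 0, 0], [1, 0, 0, 0, 0, 0, 0], [1, 0, 0, 0, 0, 0, 0], [1, 0, 0, 0, 0, 0, 0]]

```text
time: 45.32
tool_pos: [0.4914, -0.0491, 0.2757]
ee_rot: [3.142, -0.0, 0.061]
wrist_force: [0.5, 0.9, -0.9]
width: 0.0758
```

Emit:
move_arm:
  increments:
    - [[1, 0, 0, -0.25, 0, 0, 0], [1, 0, 0, -0.5, 0, 0, 0], [1, 0, 0, -0.75, 0, 0, 0], [1, 0, 0, -1, 0, 0, 0], [1, 0, 0, -1, 0, 0, 0], [1, 0, 0, -1, 0, 0, 0]]

```text
time: 45.82
tool_pos: [0.4916, -0.0491, 0.3773]
ee_rot: [3.14, -0.004, 0.061]
wrist_force: [-0.5, 0.8, -0.9]
width: 0.0939
```

Emit:
move_arm:
  increments:
    - [[1, -0.2, 0, -0.2, 0, 0, 0], [1, -0.5, 0, -0.3, 0, 0, 0], [1, -0.9, 0, -0.3, 0, 0, 0], [1, -0.9, 0, -0.3, 0, 0, 0], [1, -0.9, 0, -0.3, 0, 0, 0]]

```text
time: 46.23
tool_pos: [0.4001, -0.0544, 0.4041]
ee_rot: [-3.141, 0.001, 0.06]
wrist_force: [0.8, -0.4, 0.2]
width: 0.0941
```

```bash
python3 snap.py wrist w25;python3 snap.py scene s25;python3 - <<'E'
from h import *
p,d,W,hsv=meas("pics/w25.npz")
rep("sq",W[near(W,d,.4915,-.0493,.03,.126,.14)])
rep("rd",W[near(W,d,.554,-.04,.03,.145,.16)])
rep("btn",W[near(W,d,.458,-.264,.03,.063,.08)])
E
```

```text
46.2833 [ 0.40116545 -0.05456167  0.40434619] [-3.14109120e+00  1.09402846e-03  6.04909041e-02] [-0.3258046  -0.69246535  0.14580348] 0.09380820170661947 cam [ 0.471 -0.049  0.384]
46.3333 [ 0.40186463 -0.05462089  0.40456048] [-3.14105235e+00  1.14740734e-03  6.08570597e-02] [ 0.55657667 -0.06114675  0.18213945] 0.09377121094362911 cam [0.832 0.5   0.946]
sq 1189 [ 0.4925 -0.0484  0.13  ] med 0.1301 rect [492.4 -48.6] [26.  25.5] 3.07
rd 45 [ 0.542  -0.0404  0.1478] med 0.1478 rect [542.2 -40.4] [ 2.  12.3] 2.0
btn 1535 [ 0.4593 -0.2616  0.0695] med 0.0697 rect [ 459.2 -263.2] [40.7 41.4] 22.16
```

View pics/w25.png

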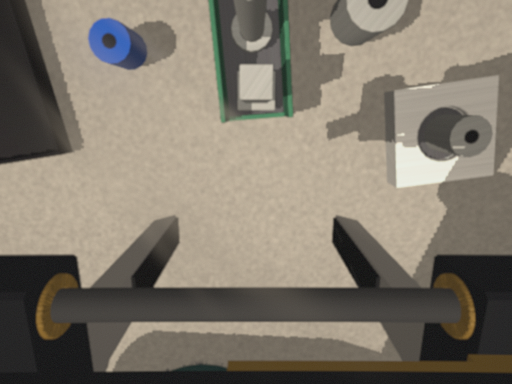

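View pics/s25.png

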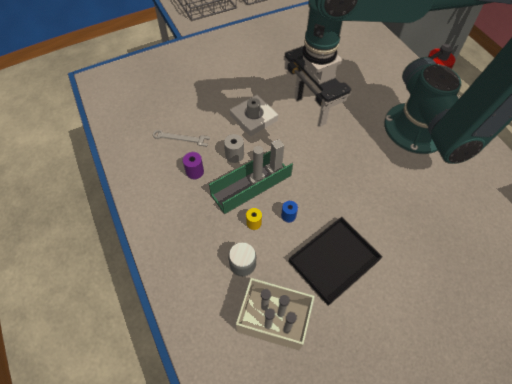

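Both punches stand in the lane (scene view: square (277,152), round (258,162)). The button is in the nest (254,107), the tray is empty and the bystanders have not moved. The arm is clear, so I'm handing the job in.

```bash
python3 -c "
from bench import robot
print(robot.close_job())"
```

```text
the job is handed in; nothing more can be done
None
```

The job is done and handed in at about 46 s of the 144 s allowed. I stood both punches in the tray and seated the die button in the nest. Then I put the round punch back in the middle place and the square punch back in the front place.

**Last checks:**
- **Round punch:** measured after release at (0.555, -0.040), against (0.554, -0.040) at the start. It stands upright, top at z = 0.150.
- **Square punch:** measured at (0.492, -0.0486), against (0.4915, -0.049) at the start. It stands upright, top at z = 0.130, with its yaw within about half a degree.
- **Die button:** top at z = 0.070, as it should be when standing on the recess floor, and about 1 to 2 mm from the recess centre.
- **Bystanders:** the wrench, tin, punch box and look-alikes look unmoved in the final scene view, and the gripper was open and clear of everything.

**Check that failed:** in the last wrist picture the round punch was mostly out of view (45 points, giving a wrong position). Its position above comes from the picture taken just after its release. The final scene view shows it still standing.

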